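# Make up a drive repair kit in the kit tray

## Robot

A 6-joint arm with a two-finger parallel gripper is mounted at the origin on the work surface. World frame = base frame: x ahead of the robot, y to its left, z up, the work surface at z = 0. Lengths are in mm, angles in degrees, forces in N, time in s.
With the tool pointing down it reaches from about 350 to 925 mm from the base axis. Payload 6.4 kg.
Tool frame: the origin (TCP) lies midway between the tips of the shut fingers; the grasp point (between the pads) lies 19 mm behind it; z points along the fingers, y is the direction in which the jaws open and shut (so a half turn about z gives the same grasp; the last joint's range is limited). The gripper opens to 94 mm and grips with 3 to 60 N. Pads are 16 mm wide; open, the fingers measure 119 mm over their backs; the gripper's body (75 mm by 177 mm) begins 78 mm behind the grasp point.
Start: joints at [57.863, 14.043, 89.255, -0, 76.702, -9.975], TCP at [245.195, 601.991, 179.455] pointing down, gripper open.
Joint ranges: [-179.41, 179.41], [-58.25, 129.5], [7.25, 145.43], [-54.29, 234.29], [11.92, 165.04], [-157.13, 157.13]. Speed limits (degrees/s): [147.25, 147.25, 180, 180, 180, 180].

## Interface

Orientations are given as [roll, pitch, yaw] about the fixed x, y, z axes, in that order (R = Rz(yaw) Ry(pitch) Rx(roll)).
In Python, from station import * gives the robot as it stands. The module is installed in compiled form; this text tells all that it offers.
- The arm moves only by the tool move_arm, never from a script. Its argument "deltas" is a list of rows, each a list of 7 numbers: the shift along the tool's x, y, z in cm, then the turn, a rotation vector about the tool's x, y, z in degrees, then the opening, from 0 (shut) to 1 (fully open). In form: [[dx, dy, dz, rx, ry, rz, claw], ...]. A call has 1 to 10 rows; each row is the pose to reach, as a shift and turn from the pose measured when the call began, along the tool's axes at that moment; what a row does not reach only later rows make up. A row lasts 1/10 s, in which the tool goes at most 50 mm and 8.59 degrees, less where a joint would pass 70% of its speed; a pose out of reach is approached as far as the arm can. A call with a gripper value outside its range is refused whole. The fingers move at their own pace and stop on an object; "squeeze" is the grip in N (left out, the last holds). Time passes only in rows, so rows that repeat a pose let the fingers close. It gives the time, the measured TCP pose, the force and the opening at its end, in the units of the state.
- read_state(): the state, without advancing time (a new reading comes with each control period).
- snapshot(name): name is "scene" or "top" or "wrist"; returns the picture (384x512x3 uint8, red, green, blue); there is no depth.
- get_calibration(name): a dict with "fovy" (degrees; the focal length in pixels is half the picture's height over the tangent of half this angle, whatever the lens; pixels are square), "cx", "cy" (the principal point, pixels), "R" (3x3) and "t" (3): a world point X has camera coordinates R X + t; the wrist camera has in their place "tool_from_camera" (4x4, takes a point from camera to tool coordinates, whose origin is the TCP and whose axes are the flange's). Camera axes: x right, y down, z forward; pixel columns grow to the right and rows downward; lengths in mm; the calibration is good to about 2 mm. A picture is of the moment at which its call begins: read the wrist's pose just before it. get_calibration takes no time and is no camera call.
- close_job(): hands the job in, once; it reports no verdict.
The state is a dict: "time": time; "joint_positions": joint angles; "dq": joint speeds; "effort": joint torques, N m; "tool_pos": TCP position; "tcp_rot": TCP orientation; "contact_force": force on the tool from outside, world axes, zero at the start; "torque": the same for the moment, N m; "width": finger opening in mm.
Only numpy, scipy, OpenCV 4.12 (cv2) and the standard library are available. Lean on these libraries where they do the work, as an engineer would, in place of code of your own. Each camera call takes 0.05 s, during which the arm holds its last target.

## Task

Make up the drive repair kit in the green kit tray, each part in its own nest: the square shaft lying in the pair of saddles and centred across them, the spur gear flat in the round pocket, the square four-bolt flange bearing flat in the square pocket, and the spacer ring down over the pin, all the same way up as they lie now. Set the parts down, do not drop them. Leave the chain sprocket and the oval two-bolt bearing lying where they are.

Things in the scene. Friction and masses are not known exactly. Their poses are not given: they have to be found in the camera images.
- shaft: drive shaft, bare steel: square bar 22 x 22 mm, 88 mm long, with a turned round journal 17 mm dia. and 16 mm long at each end (120 mm overall). Lies flat on the bench. Origin: on its axis at mid-length, 11 mm above the bench; x along the shaft; y and z square to its faces.
- gear: spur gear, bare steel: 30 fine square-cut teeth, 64 mm outside dia., toothed disc 20 mm high; on top a round hub 34 mm dia. from 20 to 38 mm height, 20 mm bore. Lies hub up. Origin: centre of its underside, z up.
- square_bearing: four-bolt flange bearing, grey cast housing: square flange 70 x 70 mm, 12 mm thick with a bolt hole in each corner; round boss 44 mm dia. from 12 to 32 mm height, steel inner ring 25 mm dia. standing up to 36 mm. Lies boss up. Origin: centre of its underside, x and y along the flange's sides, z up.
- spacer: plain steel spacer ring, 54 mm outside, 34 mm inside dia., 26 mm high, lying flat. Origin: centre of its underside, z up.
- sprocket: NOT part of the kit: chain sprocket, bare steel, 15 coarse pointed teeth, 66 mm outside dia., toothed disc only 7 mm high, hub 38 mm dia. up to 26 mm. Stays where it lies. Origin: centre of its underside.
- oval_bearing: NOT part of the kit: two-bolt flange bearing, grey cast housing, pointed-oval flange 90 x 53 mm, 12 mm thick, with two bolt holes; boss as on the four-bolt one. Stays where it lies. Origin: centre of its underside, x along the flange's length.
- nest_saddles: shaft nest: pale grey saddles on a darker grey plate 135 x 100 mm (x, y), 6 thick, fixed in the tray. Origin: centre of its underside, 4 mm above the bench. Two U saddles at x = -34 and 34, each 12 mm thick, open between them; saddle floors at z = 18, cheeks up to 34, 38 mm apart in y (8 mm play a side), 11 thick. Seated shaft lies along x, its axis at z = 29 mm.
- nest_round: gear nest: same plate and origin. Round pocket 84 mm inside dia. (10 mm play all round), centred; floor z = 6, rim top z = 18 mm, rim 5 mm thick. The four nests fill the dark green tray (inside 280 x 210 mm, floor 4 mm thick, walls 28 mm high above the bench) two by two, all turned alike; which nest is where varies.
- nest_square: four-bolt bearing nest: same plate and origin. Square pocket 88 x 88 mm inside (9 mm play a side), centred, sides along x and y; floor z = 6, rim top z = 18 mm, rim 5 mm thick.
- nest_pin: spacer ring nest: same plate and origin. Upright steel pin 14 mm dia. with tapered tip, centred, from z = 6 to z = 36 mm; the ring goes down over it (10 mm play all round) and lies on the plate at z = 6 mm. No rim.

How it is judged:
By the outcome, as a careful person would: the job done as asked, in the order asked, and still so for the second after the job is handed in, with the robot touching nothing.
It also fails if it takes over 120 s, if anything falls off the work surface, if the arm or the gripper's body presses on something with over 40 N, if the wrist force passes 120 N, or if a joint passes its speed limit or range.

## Working session

There is one attempt and no reset: what is moved stays moved. The work goes in short steps, Python scripts to look and compute and a tool call to move; the robot and the scene stay as the last step left them, time stands still between calls to the robot, and variables do not carry over. Pictures are saved under pics/ and viewed, and the job is handed in when it is done.

Besides the shell and the picture viewer there is one more tool, called as name(argument=value, ...), one argument or row to a line, values as JSON. move_arm: Moves the arm, as the interface text tells. Its arguments: {"type":"object","properties":{"deltas":{"type":"array","items":{"type":"array","items":{"type":"number"}}},"squeeze":{"type":"number"}},"required":["deltas"]}

```bash
mkdir -p pics; ls
python3 - <<'E'
from station import *
import cv2,numpy as np
s=read_state(); print({k:s[k] for k in s})
for n in ["scene","top","wrist"]:
    c=get_calibration(n); print(n,c)
    cv2.imwrite(f"pics/{n}0.png",snapshot(n)[:,:,::-1])
E
```

```text
pics
{'time': 0.0, 'joint_positions': array([ 5.78632657e+01,  1.40816905e+01,  8.93229905e+01, -7.65606240e-04,
        7.67021456e+01, -9.97649194e+00]), 'dq': array([ 0.0122513 , -0.04644268, -0.0049634 ,  0.02393519,  0.06125008,
       -0.06367859]), 'effort': array([ 3.95305888e-04, -4.15833628e+01, -3.14604449e+01,  6.85240980e-02,
        3.31496517e-02, -1.15097296e-04]), 'tool_pos': array([244.8463262 , 601.43304355, 178.39054191]), 'tcp_rot': array([-1.79894660e+02, -1.77735972e-02,  1.57839918e+02]), 'contact_force': array([ 0.48436802, -0.19515983, -0.60811212]), 'torque': array([-0.00505473,  0.01543027,  0.01781375]), 'width': 94.29007680370619}
scene {'fovy': 43.59106131294677, 'cx': 260.6030487729317, 'cy': 191.19546113091818, 'R': array([[-0.80313917,  0.59569626, -0.01065069],
       [ 0.50158064,  0.66638544, -0.55167681],
       [-0.32153435, -0.44841544, -0.83398996]]), 't': array([ 410.03761296, -262.02048188, 1634.52202703])}
top {'fovy': 55.952675108524595, 'cx': 258.1329587849524, 'cy': 195.40333092933966, 'R': array([[-0.02787479, -0.99915744, -0.03012334],
       [-0.9973203 ,  0.02983741, -0.06679782],
       [ 0.06764034,  0.02818064, -0.9973117 ]]), 't': array([  41.09518419,  530.65684055, 1068.05613907])}
wrist {'fovy': 60.922983846791354, 'cx': 254.29420526672678, 'cy': 190.23267054476054, 'tool_from_camera': array([[ 4.92079827e-04, -9.63988731e-01, -2.65942633e-01,
         7.70482014e+01],
       [ 9.99999875e-01,  4.98045865e-04,  4.50065640e-05,
         1.93742541e-01],
       [ 8.90658080e-05, -2.65942622e-01,  9.63988856e-01,
        -2.04279892e+02],
       [ 0.00000000e+00,  0.00000000e+00,  0.00000000e+00,
         1.00000000e+00]])}
```

View pics/top0.png

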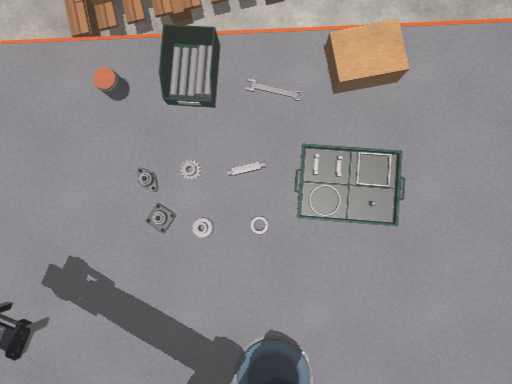

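View pics/scene0.png

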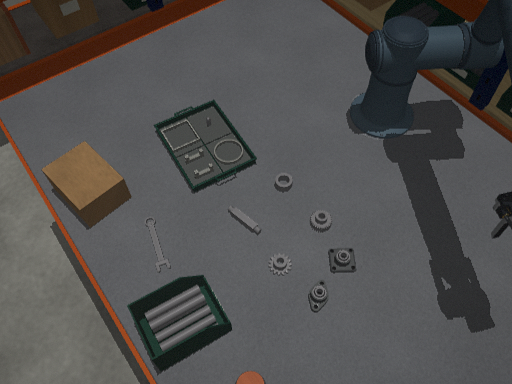

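View pics/wrist0.png

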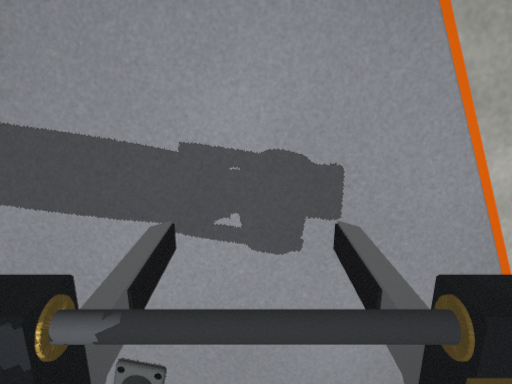

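The top view shows the shaft at (246,169), gear (202,228), square bearing (160,218), spacer (259,225), sprocket (190,170) and oval bearing (147,179). In the tray (300–400, 147–223), the saddles are upper left, the square pocket upper right, the round pocket lower left and the pin lower right. I'll measure these next.

```bash
cat > h.py <<'E'
from station import *
import cv2,numpy as np
from scipy.spatial.transform import Rotation as Ro
def cam(n,s=None):
    c=get_calibration(n); f=192/np.tan(np.radians(c["fovy"]/2))
    K=np.array([[f,0,c["cx"]],[0,f,c["cy"]],[0,0,1]])
    if n=="wrist":
        T=np.eye(4);T[:3,:3]=Ro.from_euler('xyz',s["tcp_rot"],degrees=True).as_matrix();T[:3,3]=s["tool_pos"]
        W=T@c["tool_from_camera"]; R=W[:3,:3].T; t=-R@W[:3,3]
    else: R,t=np.array(c["R"]),np.array(c["t"])
    return K,R,t
def px2w(C,p,z):
    K,R,t=C; p=np.atleast_2d(np.asarray(p,float))
    d=(R.T@np.linalg.inv(K)@np.c_[p,np.ones(len(p))].T).T; o=-R.T@t
    return o+d*((z-o[2])/d[:,2])[:,None]
def w2px(C,X):
    K,R,t=C; X=np.atleast_2d(X)
    q=(K@(R@X.T+t[:,None])).T
    return q[:,:2]/q[:,2:]
E
python3 - <<'E'
from h import *
im=cv2.imread("pics/top0.png")
cv2.imwrite("pics/topz.png",cv2.resize(im[135:245,130:280],None,fx=5,fy=5,interpolation=cv2.INTER_CUBIC))
cv2.imwrite("pics/topt.png",cv2.resize(im[140:230,290:410],None,fx=6,fy=6,interpolation=cv2.INTER_CUBIC))
C=cam("top")
g=cv2.cvtColor(im,cv2.COLOR_BGR2GRAY)
m=((g>130)).astype(np.uint8); m[:120]=0;m[250:]=0;m[:,:125]=0
n,l,st,ce=cv2.connectedComponentsWithStats(m)
for i in range(1,n):
    if st[i,4]>8: print(st[i],ce[i].round(1),px2w(C,ce[i],20)[0].round(0))
E
```

```text
[  125   120   387   130 41272] [315.7 184.1] [ 560. -148.   20.]
[ 304  149   46   35 1334] [326.2 166. ] [ 614. -181.   20.]
[ 350  152   45   36 1222] [371.6 169.5] [ 599. -315.   20.]
[ 301  183   47   35 1414] [324.  200.2] [ 511. -170.   20.]
[ 348  186   46   36 1405] [370.3 203.8] [ 497. -307.   20.]
[163 209   9  19  52] [167.3 218.3] [470. 301.  20.]
[152 211  13  13  88] [158.  217.3] [474. 329.  20.]
```

View pics/topz.png

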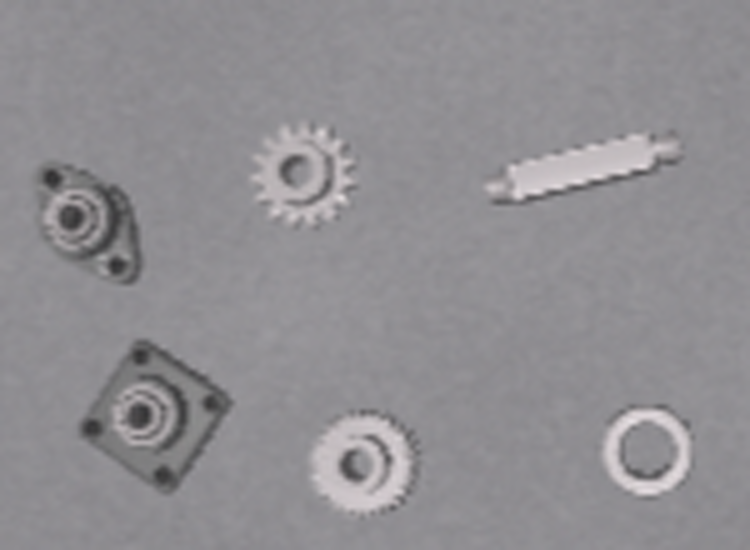

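View pics/topt.png

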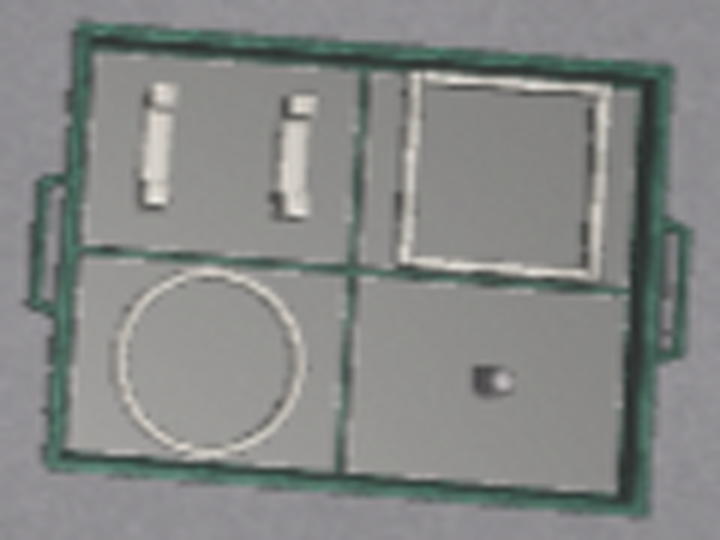

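Both crops are sharp enough to measure from. Next are mask centroids on planes at the feature heights.

Run:
```python
from h import *
im=cv2.imread("pics/top0.png"); C=cam("top")
g=cv2.cvtColor(im,cv2.COLOR_BGR2GRAY)
print(g[150,260],g[200,230],g[165,246],g[170,365],g[205,330])
m=(g>175).astype(np.uint8)
def comp(x0,x1,y0,y1,z,thr=175,name=""):
    m=np.zeros(g.shape,np.uint8); m[y0:y1,x0:x1]=(g[y0:y1,x0:x1]>thr)
    cs,_=cv2.findContours(m,cv2.RETR_EXTERNAL,cv2.CHAIN_APPROX_NONE)
    pts=np.vstack([c for c in cs if len(c)>5])[:,0]
    h=px2w(C,pts,z)[:,:2].astype(np.float32)
    r=cv2.minAreaRect(h); (cx,cy),rad=cv2.minEnclosingCircle(h)
    print(name,"rect",np.round(r[0],1),np.round(r[1],1),round(r[2],1),"circ",round(cx,1),round(cy,1),round(rad,1))
comp(220,272,155,182,22,name="shaft")
comp(185,218,212,245,20,name="gear")
comp(245,272,212,240,26,name="spacer")
comp(176,205,155,185,7,name="sprocket")
comp(309,322,150,178,38,name="sadA")
comp(333,346,152,180,38,name="sadB")
comp(308,345,184,217,22,name="round")
comp(354,394,151,188,22,name="square")
comp(366,378,198,208,40,name="pin")
# square bearing dark
b=np.zeros(g.shape,np.uint8); b[195:240,140:182]=g[195:240,140:182]<125
cs,_=cv2.findContours(b,cv2.RETR_EXTERNAL,cv2.CHAIN_APPROX_NONE)
pts=max(cs,key=cv2.contourArea)[:,0]; print("sqb",cv2.minAreaRect(px2w(C,pts,10)[:,:2].astype(np.float32)))
```

```text
140 144 189 136 151
shaft rect [615.8  61.6] [ 20.4 114.1] 11.6 circ 615.3 61.5 57.1
gear rect [441.7 198.1] [57.2 53.8] 88.5 circ 440.1 197.6 30.0
spacer rect [443.1  25.4] [47.5 47.3] 88.4 circ 443.2 25.3 25.5
sprocket rect [618.4 233.1] [55.9 52.6] 88.2 circ 617.5 233.4 30.1
sadA rect [ 619.8 -147.8] [10.4 57.1] 84.5 circ 619.6 -149.9 28.7
sadB rect [ 611.9 -215.3] [12.4 57.5] 81.6 circ 611.4 -218.6 28.9
round rect [ 511.9 -171.4] [85.8 89.4] 88.2 circ 512.1 -172.0 45.7
square rect [ 600.6 -321.7] [96.2 95.9] 83.8 circ 601.0 -321.3 66.1Traceback (most recent call last):
  File "<stdin>", line 21, in <module>
  File "<stdin>", line 9, in comp
    return _nx.concatenate(arrs, 0, dtype=dtype, casting=casting)
           ~~~~~~~~~~~~~~~^^^^^^^^^^^^^^^^^^^^^^^^^^^^^^^^^^^^^^^
ValueError: need at least one array to concatenate
```

```bash
cat >> h.py <<'E'
def to(xyz,yaw,s=None):
    s=s or read_state()
    R=Ro.from_euler('xyz',s["tcp_rot"],degrees=True); T=Ro.from_euler('xyz',[180,0,yaw],degrees=True)
    d=R.inv().apply(np.array(xyz)-s["tool_pos"])/10; r=(R.inv()*T).as_rotvec(degrees=True)
    print("t",round(s["time"],2),"pos",s["tool_pos"].round(1),s["tcp_rot"].round(1),"w",round(s["width"],1),"F",s["contact_force"].round(1),"-> delta cm",d.round(2),"rot",r.round(1))
def look(n,name):
    s=read_state(); im=snapshot(n)[:,:,::-1].copy(); cv2.imwrite("pics/%s.png"%name,im); return im,cam(n,s)
E
python3 -c "
from h import *
to([616,61,180],101.6)"
```

```text
t 0.15 pos [244.9 601.5 178.6] [-179.9   -0.   157.8] w 93.7 F [-0.6  0.2  0.1] -> delta cm [-54.76 -36.06  -0.1 ] rot [-0.1  0.  56.2]
```

move_arm(
  deltas=[
    [-5,-3.3,0,0,0,6,1],
    [-54.8,-36.1,0,0,0,56.2,1],
    [-54.8,-36.1,0,0,0,56.2,1],
    [-54.8,-36.1,0,0,0,56.2,1],
    [-54.8,-36.1,0,0,0,56.2,1],
    [-54.8,-36.1,0,0,0,56.2,1],
    [-54.8,-36.1,0,0,0,56.2,1],
    [-54.8,-36.1,0,0,0,56.2,1],
    [-54.8,-36.1,0,0,0,56.2,1],
    [-54.8,-36.1,0,0,0,56.2,1],
  ],
)

```text
time: 1.15
tool_pos: [528.4, 187.6, 178.9]
tcp_rot: [-179.9, 0.1, 101.6]
contact_force: [1.2, 1.6, 0.2]
width: 94.1
```

```bash
python3 -c "
from h import *
to([616,61,180],101.6)"
```

```text
t 1.15 pos [528.4 187.6 178.9] [-1.799e+02  1.000e-01  1.016e+02] w 94.1 F [1.2 1.6 0.2] -> delta cm [-14.16   6.03  -0.11] rot [-0.1  0.1  0. ]
```

move_arm(
  deltas=[
    [-4.7,2,0,0,0,0,1],
    [-9.4,4,0,0,0,0,1],
    [-12.8,5.4,0,0,0,0,1],
    [-14.2,6,0,0,0,0,1],
    [-14.2,6,0,0,0,0,1],
    [-14.2,6,0,0,0,0,1],
  ],
)

```text
time: 1.75
tool_pos: [615.0, 61.6, 178.5]
tcp_rot: [-179.9, 0.0, 101.7]
contact_force: [-0.0, 0.1, -0.7]
width: 93.7
```

Run:
```python
from h import *
im,C=look("wrist","w1")
g=cv2.cvtColor(im,cv2.COLOR_BGR2GRAY)
m=np.zeros(g.shape,np.uint8); m[60:260,150:360]=g[60:260,150:360]>170
n,l,st,ce=cv2.connectedComponentsWithStats(m); print(st[1:][st[1:,4]>50])
i=1+np.argmax(st[1:,4]); cs,_=cv2.findContours((l==i).astype(np.uint8),0,1); 
print(cv2.minAreaRect(px2w(C,cs[0][:,0],22)[:,:2].astype(np.float32)))
to([616,61,3],101.6)
```

```text
[[247 133  19  16 232]]
((609.9041137695312, 95.77606964111328), (19.851821899414062, 16.43093490600586), 11.70525074005127)
t 1.8 pos [614.9  62.1 178.6] [-179.9    0.   101.7] w 94.0 F [-0.1  0.1 -0.6] -> delta cm [-0.12  0.12 17.56] rot [-0.1  0.   0.1]
```

View pics/w1.png

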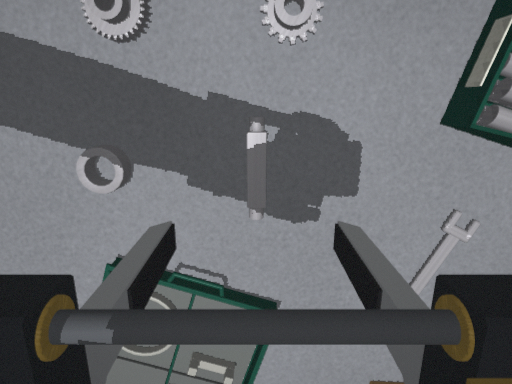

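The shaft runs vertically at columns 247–266, with its journal ends at rows 117 and 220. It is half in the arm's own shadow, so I'll take the end points by eye.

Run:
```python
from h import *
im=cv2.imread("pics/w1.png")
cv2.imwrite("pics/w1z.png",cv2.resize(im[105:235,200:310],None,fx=5,fy=4.6,interpolation=cv2.INTER_CUBIC)) if 0 else cv2.imwrite("pics/w1z.png",cv2.resize(im[105:230,200:310],None,fx=4.5,fy=4.5,interpolation=cv2.INTER_CUBIC))
C=cam("wrist",read_state())
p=px2w(C,[[257,117.5],[257,220],[247,150],[266,150]],14); print(p.round(1),p[:2].mean(0))
```

```text
[[605.9 120.3  14. ]
 [630.7   2.4  14. ]
 [602.2  82.7  14. ]
 [623.3  87.1  14. ]] [618.32555514  61.32290207  14.        ]
```

View pics/w1z.png

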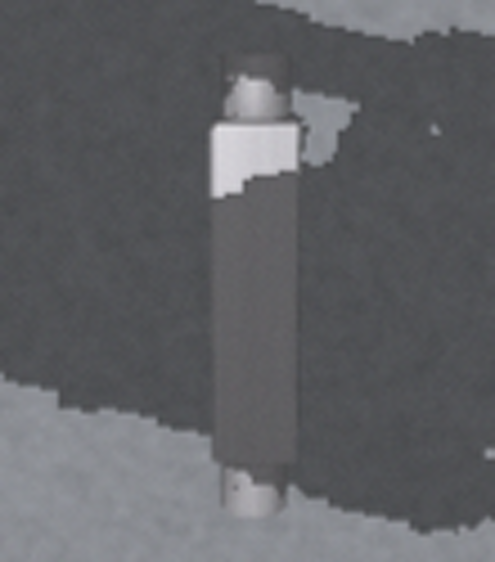

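Run:
```python
from h import *
C=cam("wrist",read_state())
p=px2w(C,[[256.5,131.8],[256.5,207.2]],22); c=p.mean(0);d=p[0]-p[1];print(p.round(1),c,np.linalg.norm(d),np.degrees(np.arctan2(d[1],d[0])))
to([c[0],c[1],3],101.6)
```

```text
[[608.4 105.6  22. ]
 [626.2  20.7  22. ]] [617.31667253  63.15684276  22.        ] 86.74384842566805 101.84522255812287
t 1.8 pos [614.9  62.1 178.6] [-179.9    0.   101.7] w 94.0 F [-0.1  0.1 -0.6] -> delta cm [ 0.06  0.29 17.56] rot [-0.1  0.   0.1]
```

move_arm(
  deltas=[
    [0,0.2,4,0,0,0,0.6],
    [0,0.2,8,0,0,0,0.6],
    [0,0.2,12,0,0,0,0.6],
    [0,0.2,15,0,0,0,0.6],
    [0,0.2,16.5,0,0,0,0.6],
    [0,0.2,17.4,0,0,0,0.6],
    [0,0.2,17.5,0,0,0,0.6],
    [0,0.2,17.5,0,0,0,0],
  ],
  squeeze=30,
)

```text
time: 2.6
tool_pos: [617.7, 62.7, 5.2]
tcp_rot: [180.0, 0.1, 101.7]
contact_force: [0.6, -0.5, -0.2]
width: 51.4
```

move_arm(
  deltas=[
    [0,0,0,0,0,0,0],
    [0,0,0,0,0,0,0],
    [0,0,0,0,0,0,0],
    [0,0,0,0,0,0,0],
    [0,0,0,0,0,0,0],
  ],
)

```text
time: 3.1
tool_pos: [617.8, 62.6, 5.3]
tcp_rot: [180.0, 0.1, 101.7]
contact_force: [-0.2, 1.0, 0.5]
width: 11.7
```

The width is 11.7 mm, less than the 22 mm bar, so I'm looking.

Run:
```python
from h import *
im,C=look("wrist","w2"); im,C=look("top","t2"); to([0,0,0],0)
cv2.imwrite("pics/t2z.png",cv2.resize(im[130:240,190:300],None,fx=5,fy=5))
```

```text
t 3.2 pos [617.7  62.6   5.2] [1.800e+02 1.000e-01 1.017e+02] w 4.1 F [-0.3 -0.6 -0.7] -> delta cm [  6.44 -61.75   0.48] rot [1.000e-01 0.000e+00 1.017e+02]
```

View pics/w2.png

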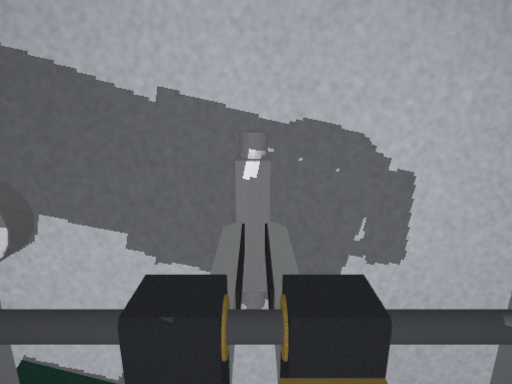

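View pics/t2z.png

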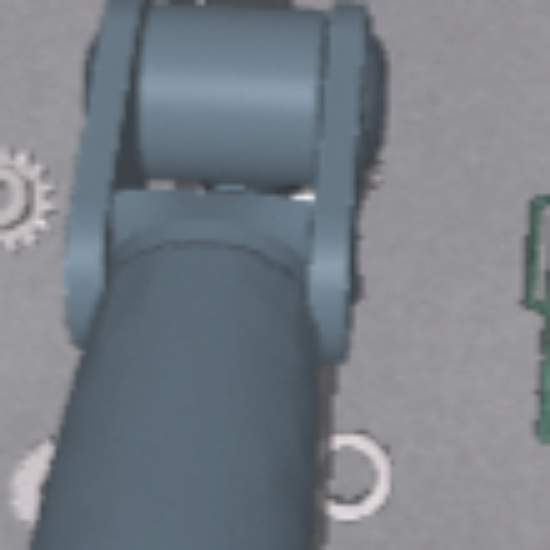

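Run:
```python
from h import *
im,C=look("wrist","w3"); to([0,0,0],0)
cv2.imwrite("pics/w3z.png",cv2.convertScaleAbs(cv2.resize(im[120:320,180:330],None,fx=4,fy=3),alpha=1.5))
```

```text
t 3.25 pos [617.7  62.7   5.1] [1.800e+02 1.000e-01 1.017e+02] w 1.3 F [-0.1 -0.3 -0.4] -> delta cm [  6.43 -61.75   0.48] rot [1.000e-01 0.000e+00 1.017e+02]
```

View pics/w3z.png

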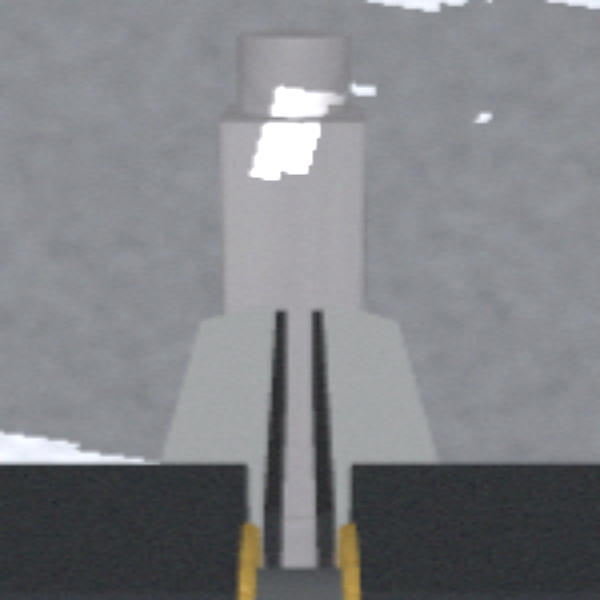

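Run:
```python
from h import *
im,C=look("scene","s3"); to([0,0,0],0); print(read_state()["joint_positions"],w2px(C,[[617.7,62.7,5.1],[617.7,62.7,25]]))
cv2.imwrite("pics/s3z.png",cv2.convertScaleAbs(cv2.resize(im[170:260,190:300],None,fx=6,fy=6,interpolation=cv2.INTER_CUBIC),alpha=1.6))
```

```text
t 3.3 pos [617.7  62.7   5.1] [1.800e+02 1.000e-01 1.017e+02] w 0.7 F [-0.   1.2  0.4] -> delta cm [  6.44 -61.75   0.48] rot [1.000e-01 0.000e+00 1.017e+02]
[-4.63468376e+00  2.21206671e+01  9.90722673e+01 -5.16244162e-02
  5.87639865e+01 -1.63540123e+01] [[243.92063105 220.88055175]
 [243.64763265 217.43519511]]
```

View pics/s3z.png

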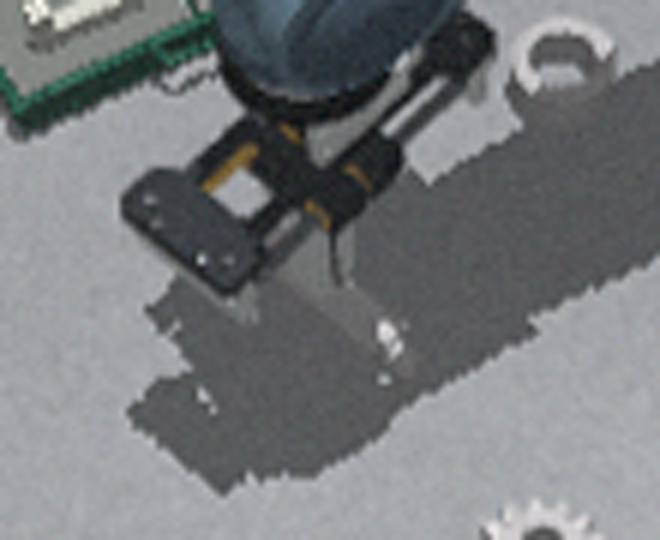

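The fingers closed above the bar. Three signs agree that the real fingertips sit about 17–20 mm behind the nominal TCP:
- The open-finger spacing in the wrist image is 158 px for 94 mm, which gives a depth of 194 mm where the TCP should be at 217.
- The scene view puts the tip at about z=22.
- The tips cover the bar in the wrist picture.

I'll open and descend step by step, watching the force.

move_arm(
  deltas=[
    [0,0,-0.5,0,0,0,0.6],
    [0,0,-0.5,0,0,0,0.6],
    [0,0,-0.5,0,0,0,0.6],
    [0,0,-0.5,0,0,0,0.6],
    [0,0,-0.5,0,0,0,0.6],
    [0,0,-0.5,0,0,0,0.6],
    [0,0,-0.5,0,0,0,0.6],
  ],
)

```text
time: 4.0
tool_pos: [617.6, 62.6, 10.0]
tcp_rot: [180.0, 0.1, 101.7]
contact_force: [0.5, 0.5, 0.2]
width: 53.4
```

move_arm(
  deltas=[
    [0,0,0.5,0,0,0,0.6],
    [0,0,1,0,0,0,0.6],
    [0,0,1.3,0,0,0,0.6],
    [0,0,1.3,0,0,0,0.6],
  ],
)

```text
time: 4.4
tool_pos: [616.9, 62.7, -3.9]
tcp_rot: [-179.9, 0.0, 101.7]
contact_force: [-0.1, 0.6, -0.0]
width: 56.5
```

Run:
```python
from h import *
im,C=look("wrist","w4"); to([0,0,0],0)
im,C=look("scene","s4")
cv2.imwrite("pics/s4z.png",cv2.convertScaleAbs(cv2.resize(im[170:260,190:300],None,fx=6,fy=6,interpolation=cv2.INTER_CUBIC),alpha=1.6))
```

```text
t 4.45 pos [617.2  62.7  -3.5] [-180.     0.   101.7] w 56.7 F [0.2 1.2 0. ] -> delta cm [  6.42 -61.71  -0.32] rot [0.000e+00 1.000e-01 1.017e+02]
```

View pics/w4.png

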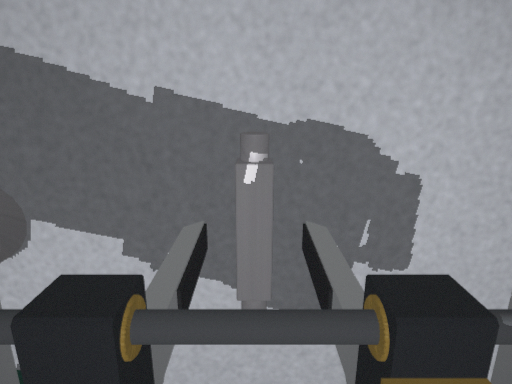

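Still no contact at z=−3.5, which confirms the offset. I'll keep going down slowly.

move_arm(
  deltas=[
    [0,0,0.4,0,0,0,0.6],
    [0,0,0.7,0,0,0,0.6],
    [0,0,0.9,0,0,0,0.6],
    [0,0,0.9,0,0,0,0.6],
  ],
)

```text
time: 4.9
tool_pos: [617.1, 62.7, -12.7]
tcp_rot: [-180.0, 0.0, 101.7]
contact_force: [-0.3, 0.4, 0.4]
width: 56.3
```

Run:
```python
from h import *
im,C=look("scene","s4"); to([0,0,0],0)
cv2.imwrite("pics/s4z.png",cv2.convertScaleAbs(cv2.resize(im[170:260,190:300],None,fx=6,fy=6,interpolation=cv2.INTER_CUBIC),alpha=1.6))
```

```text
t 4.95 pos [617.3  62.6 -12.4] [-180.     0.   101.7] w 56.2 F [-0.4  0.3 -1.1] -> delta cm [  6.43 -61.72  -1.22] rot [  0.    0.  101.7]
```

View pics/s4z.png

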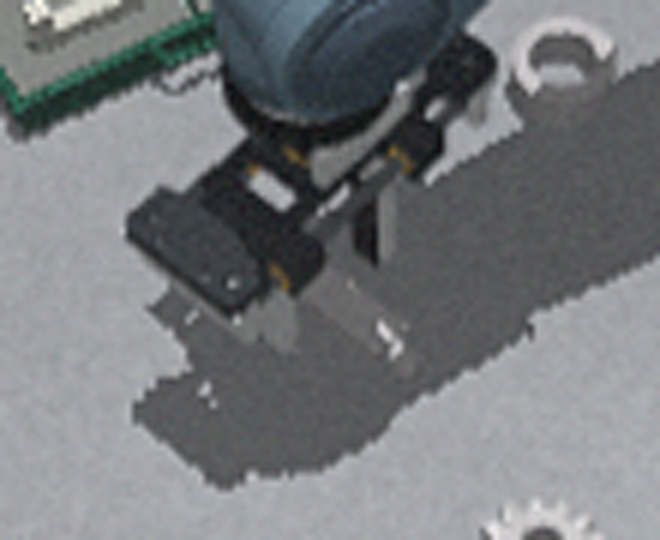

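The tips now straddle the bar just above the bench, at zoom (290,350) and (378,265). Closing.

move_arm(
  deltas=[
    [0,0,0,0,0,0,0],
    [0,0,0,0,0,0,0],
    [0,0,0,0,0,0,0],
    [0,0,0,0,0,0,0],
    [0,0,0,0,0,0,0],
    [0,0,0,0,0,0,0],
  ],
  squeeze=30,
)

```text
time: 5.55
tool_pos: [617.1, 62.6, -12.4]
tcp_rot: [-179.9, 0.0, 101.7]
contact_force: [-1.3, -0.6, 0.5]
width: 21.5
```

Run:
```python
from h import *
to([617,62,80],101.7)
A=np.array([619.8,-149]);B=np.array([611.8,-217])
```

```text
t 5.55 pos [617.1  62.6 -12.4] [-179.9    0.   101.7] w 21.5 F [-1.3 -0.6  0.5] -> delta cm [-0.06 -0.03 -9.24] rot [-0.1  0.   0. ]
```

move_arm(
  deltas=[
    [0,0,-0.7,0,0,0,0],
    [0,0,-2,0,0,0,0],
    [0,0,-4.5,0,0,0,0],
    [0,0,-8,0,0,0,0],
    [0,0,-11,0,0,0,0],
    [0,0,-13,0,0,0,0],
    [0,0,-13.5,0,0,0,0],
  ],
)

```text
time: 6.25
tool_pos: [619.2, 62.7, 126.6]
tcp_rot: [179.7, 0.1, 101.7]
contact_force: [-0.1, -0.2, -3.8]
width: 21.5
```

Run:
```python
from h import *
to([616,-183,122],83.6)
# re-measure tray orientation & plates in the top view from the first picture
im=cv2.imread("pics/top0.png"); C=cam("top")
f=lambda x,y:[(x+.5)/6-.5+290,(y+.5)/6-.5+140]
# saddle cheek tops (z=38): 4 cheek centres by eye in topt
P=px2w(C,[f(164,96),f(153,192),f(302,106),f(291,205)],38); print(P.round(1),P.mean(0))
d=(P[0]+P[1]-P[2]-P[3]);print(np.degrees(np.arctan2(d[1],d[0])))
R=px2w(C,[f(120,362),f(304,362),f(212,268),f(208,456)],22);print(R.round(1),R.mean(0))
S=px2w(C,[f(409,76),f(607,88),f(596,274),f(404,262)],22);print(S.round(1),S.mean(0))
print(px2w(C,[f(500,381)],40))
```

```text
t 6.25 pos [619.2  62.7 126.6] [1.797e+02 1.000e-01 1.017e+02] w 21.5 F [-0.1 -0.2 -3.8] -> delta cm [-23.99  -5.32   0.49] rot [ 0.3  0.1 18.1]
[[ 643.1 -152.    38. ]
 [ 595.7 -144.8   38. ]
 [ 635.9 -219.4   38. ]
 [ 587.1 -211.9   38. ]] [ 615.44607235 -182.0238786    38.        ]
83.30872521124941
[[ 513.3 -127.3   22. ]
 [ 510.6 -218.1   22. ]
 [ 558.8 -174.6   22. ]
 [ 465.5 -168.9   22. ]] [ 512.05256801 -172.24628076   22.        ]
[[ 651.9 -276.3   22. ]
 [ 642.6 -373.7   22. ]
 [ 550.  -363.5   22. ]
 [ 558.8 -269.5   22. ]] [ 600.83018505 -320.74031705   22.        ]
[[ 497.73261062 -308.67256018   40.        ]]
```

move_arm(
  deltas=[
    [-1.5,-0.3,0,0,0,2,0],
    [-5,-1,0,0,0,5,0],
    [-9.5,-2,0.2,0,0,9,0],
    [-14,-3,0.4,0,0,13,0],
    [-18,-4,0.5,0,0,16,0],
    [-21,-4.7,0.5,0,0,17.9,0],
    [-23,-5.1,0.5,0,0,17.9,0],
    [-23.9,-5.3,0.5,0.3,0,17.9,0],
    [-23.9,-5.3,0.5,0.3,0,17.9,0],
  ],
)

```text
time: 7.15
tool_pos: [615.7, -182.7, 121.1]
tcp_rot: [-180.0, 0.1, 83.8]
contact_force: [0.0, 0.1, -4.7]
width: 21.6
```

Run:
```python
from h import *
im,C=look("wrist","w5"); to([616.5,-181.5,60],83.8)
```

```text
t 7.2 pos [ 615.9 -181.6  121.3] [-180.     0.    83.9] w 21.5 F [-0.2  0.8 -4.5] -> delta cm [0.02 0.07 6.13] rot [-0.   0.   0.1]
```

View pics/w5.png

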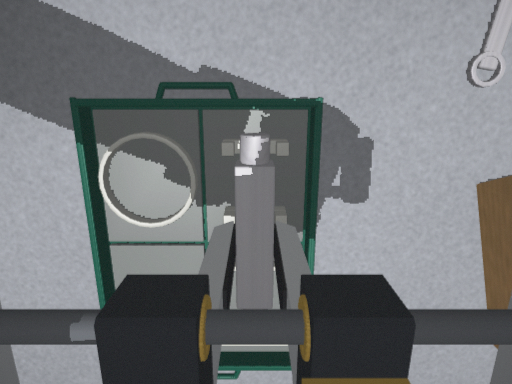

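Run:
```python
from h import *
s=read_state();C=cam("wrist",s)
im=cv2.imread("pics/w5.png"); cv2.imwrite("pics/w5z.png",cv2.convertScaleAbs(cv2.resize(im[100:235,190:330],None,fx=5,fy=4.4,interpolation=cv2.INTER_CUBIC),alpha=1.7))
```

```text
(no output)
```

View pics/w5z.png

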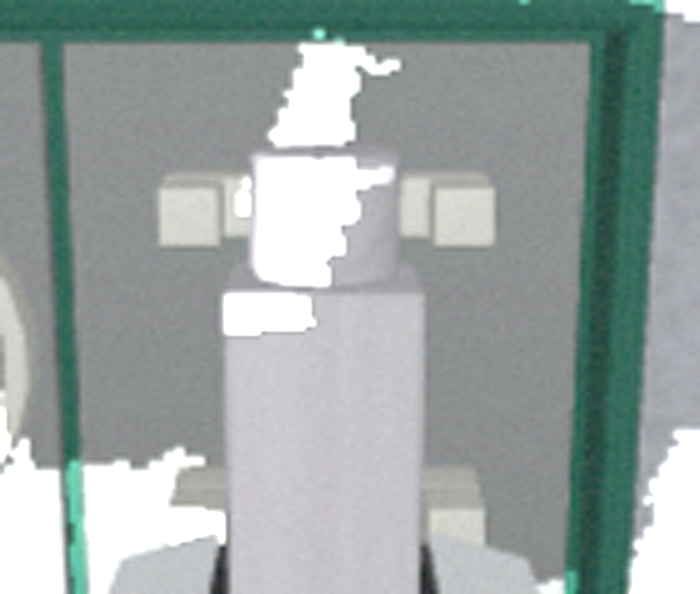

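Run:
```python
from h import *
s=read_state();C=cam("wrist",s)
u=np.array([np.cos(np.radians(83.8)),np.sin(np.radians(83.8))]);v=np.array([u[1],-u[0]])
t=s["tool_pos"][:2]
for n,p,z,o in [("far40",(255.4,142.3),38,40),("far28",(255.4,155.9),38,28),("near-28",(255.3,215.5),38,-28),("shaft",(254.7,166.4),155.7,44),("shaft",(254.7,166.4),150,44)]:
    w=px2w(C,[p],z)[0,:2]; c=w-o*u; print(n,w.round(1),"centre",c.round(1),"rel tcp along/across",(c-t)@u,(c-t)@v)
```

```text
far40 [ 621.6 -140.2] centre [ 617.3 -180. ] rel tcp along/across 1.7329837569064281 1.2622259537750262
far28 [ 620.4 -152.2] centre [ 617.3 -180. ] rel tcp along/across 1.6899634331225502 1.2903324606174662
near-28 [ 614.3 -208. ] centre [ 617.4 -180.1] rel tcp along/across 1.5642117371176951 1.3279228002729453
shaft [ 621.2 -138.1] centre [ 616.5 -181.9] rel tcp along/across -0.2704705118096886 0.6224090831427936
shaft [ 621.1 -139.3] centre [ 616.3 -183. ] rel tcp along/across -1.4097354289621078 0.6254581985594937
```

move_arm(
  deltas=[
    [0.1,0,1,0,0,0,0],
    [0.2,0.1,3.5,0,0,0,0],
    [0.2,0.1,6.5,0,0,0,0],
    [0.2,0.1,8.8,0,0,0,0],
    [0.2,0.1,10,0,0,0,0],
    [0.2,0.1,10.5,0,0,0,0],
    [0.2,0.1,10.7,0,0,0,0],
    [0.2,0.1,10.7,0,0,0,0],
  ],
)

```text
time: 8.0
tool_pos: [617.9, -179.8, 15.3]
tcp_rot: [179.9, 0.1, 83.9]
contact_force: [-0.5, -0.2, -4.8]
width: 21.7
```

Run:
```python
from h import *
to([616.5,-180.0,10],83.8)
```

```text
t 8.0 pos [ 617.9 -179.8   15.3] [1.799e+02 1.000e-01 8.390e+01] w 21.7 F [-0.5 -0.2 -4.8] -> delta cm [-0.03 -0.13  0.53] rot [0.1 0.1 0.1]
```

move_arm(
  deltas=[
    [0,-0.1,0.2,0,0,0,0],
    [0,-0.1,0.4,0,0,0,0],
    [0,-0.1,0.5,0,0,0,0],
    [0,-0.1,0.6,0,0,0,0],
    [0,-0.1,0.6,0,0,0,0],
  ],
)

```text
time: 8.5
tool_pos: [617.0, -179.8, 9.7]
tcp_rot: [179.9, 0.1, 83.9]
contact_force: [-0.9, 0.1, -2.1]
width: 21.7
```

move_arm(
  deltas=[
    [0,0,0.1,0,0,0,0],
    [0,0,0.1,0,0,0,0],
  ],
)

```text
time: 8.7
tool_pos: [617.0, -179.8, 9.6]
tcp_rot: [180.0, 0.1, 83.9]
contact_force: [-4.3, 2.1, 5.6]
width: 21.2
```

It is seated: the force went from −4.8 N (the weight) to +5.6 N. Releasing.

move_arm(
  deltas=[
    [0,0,0,0,0,0,0.5],
    [0,0,0,0,0,0,0.5],
    [0,0,0,0,0,0,0.5],
    [0,0,-1,0,0,0,0.5],
    [0,0,-4,0,0,0,0.5],
    [0,0,-8,0,0,0,0.5],
    [0,0,-12,0,0,0,0.7],
    [0,0,-15,0,0,0,1],
    [0,0,-17,0,0,0,1],
    [0,0,-17,0,0,0,1],
  ],
)

```text
time: 9.7
tool_pos: [619.2, -180.7, 184.6]
tcp_rot: [179.5, 0.2, 83.9]
contact_force: [0.6, -0.3, -0.1]
width: 75.2
```

Run:
```python
from h import *
im,C=look("wrist","w6"); to([441,198,160],110)
```

```text
t 9.75 pos [ 617.9 -180.1  181.7] [1.797e+02 1.000e-01 8.390e+01] w 79.5 F [ 0.   0.1 -0. ] -> delta cm [ 35.71 -21.63   1.98] rot [  0.2   0.2 -26.1]
```

View pics/w6.png

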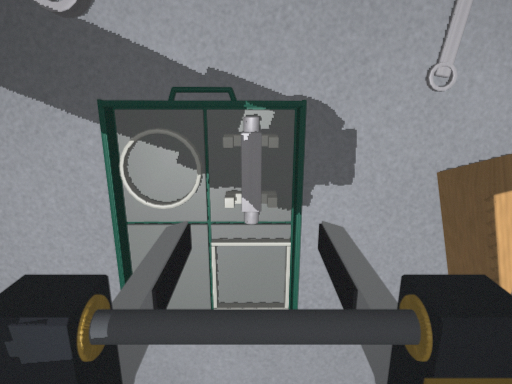

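The shaft lies in both saddles: its ends are at rows 114 and 223, with the cheeks at rows 142 and 199. I'll measure its centring and the round nest from this view.

Run:
```python
from h import *
s=read_state();C=cam("wrist",s);t=s["tool_pos"][:2]
im=cv2.imread("pics/w6.png");cv2.imwrite("pics/w6z.png",cv2.convertScaleAbs(cv2.resize(im[90:240,95:310],None,fx=3.7,fy=3.7,interpolation=cv2.INTER_CUBIC),alpha=1.8))
to([441,198,160],110)
```

```text
t 9.75 pos [ 617.9 -180.1  181.7] [1.797e+02 1.000e-01 8.390e+01] w 79.5 F [ 0.   0.1 -0. ] -> delta cm [ 35.71 -21.63   1.98] rot [  0.2   0.2 -26.1]
```

View pics/w6z.png

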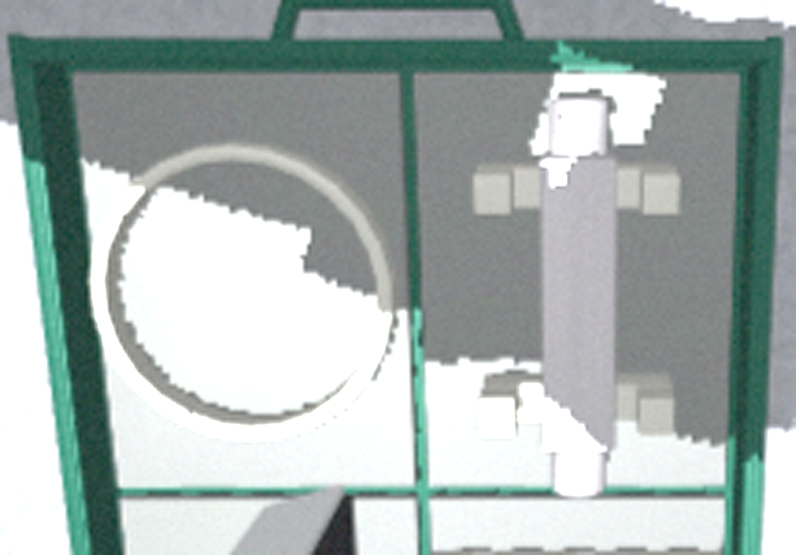

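Run:
```python
from h import *
s=read_state();C=cam("wrist",s)
f=lambda x,y:[(x+.5)/3.7-.5+95,(y+.5)/3.7-.5+90]
u=np.array([np.cos(np.radians(83.8)),np.sin(np.radians(83.8)),0]);v=np.array([u[1],-u[0],0])
b=px2w(C,[f(579.5,158),f(579.5,450)],44);c=px2w(C,[f(576.5,174),f(576,435)],38)
print(b,np.linalg.norm(b[0]-b[1]),c,np.linalg.norm(c[0]-c[1]))
d=b.mean(0)-c.mean(0);print("shaft off along,across",d@u,d@v)
r=px2w(C,[f(92,290),f(397,290),f(240,146),f(250,438)],22);print(r.round(1),(r[0]+r[1])/2,(r[2]+r[3])/2, np.linalg.norm(r[2]-r[3]),np.linalg.norm(r[0]-r[1]))
```

```text
[[ 620.5444562  -135.16213133   44.        ]
 [ 611.1660126  -221.05760092   44.        ]] 86.40594250836632 [[ 619.10886589 -140.1431551    38.        ]
 [ 610.37601871 -218.24520122   38.        ]] 78.58875382852385
shaft off along,across 1.1981506823493806 0.9891783342883176
[[ 467.4 -161.1   22. ]
 [ 560.2 -171.1   22. ]
 [ 520.4 -123.    22. ]
 [ 506.8 -213.5   22. ]] [ 513.8056565  -166.12824631   22.        ] [ 513.59383648 -168.25452495   22.        ] 91.4432709307695 93.36290564708459
```

The shaft is within about 1 mm of centre both ways. Next, the gear.

move_arm(
  deltas=[
    [3,-1.8,0,0,0,-2,1],
    [35.7,-21.6,1,0,0,-6,1],
    [35.7,-21.6,1,0,0,-6,1],
    [35.7,-21.6,1,0,0,-6,1],
    [35.7,-21.6,1,0,0,-6,1],
    [35.7,-21.6,1,0,0,-6,1],
    [35.7,-21.6,1,0,0,-6,1],
    [35.7,-21.6,1,0,0,-6,1],
    [35.7,-21.6,1,0,0,-6,1],
    [35.7,-21.6,1,0,0,-6,1],
  ],
)

```text
time: 10.75
tool_pos: [438.3, 200.3, 167.7]
tcp_rot: [180.0, 0.2, 90.2]
contact_force: [-0.2, -0.5, -0.0]
width: 94.1
```

move_arm(
  deltas=[
    [0,0,0,0,0,0,1],
  ],
)

```text
time: 10.85
tool_pos: [437.7, 200.2, 166.5]
tcp_rot: [-179.9, 0.2, 90.3]
contact_force: [0.8, 0.2, -0.1]
width: 93.7
```

Run:
```python
from h import *
im,C=look("wrist","w7"); to([441.5,199,160],90)
```

```text
t 10.9 pos [437.4 199.9 166.2] [-179.9    0.2   90.2] w 94.0 F [ 0.2 -0.4 -0.8] -> delta cm [-0.09  0.41  0.62] rot [-0.1  0.2  0.2]
```

View pics/w7.png

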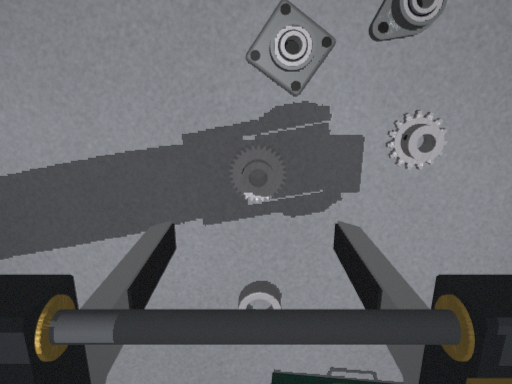

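Run:
```python
from h import *
im=cv2.imread("pics/w7.png");cv2.imwrite("pics/w7z.png",cv2.convertScaleAbs(cv2.resize(im[135:215,215:305],None,fx=6,fy=6,interpolation=cv2.INTER_CUBIC),alpha=2.2))
```

```text
(no output)
```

View pics/w7z.png

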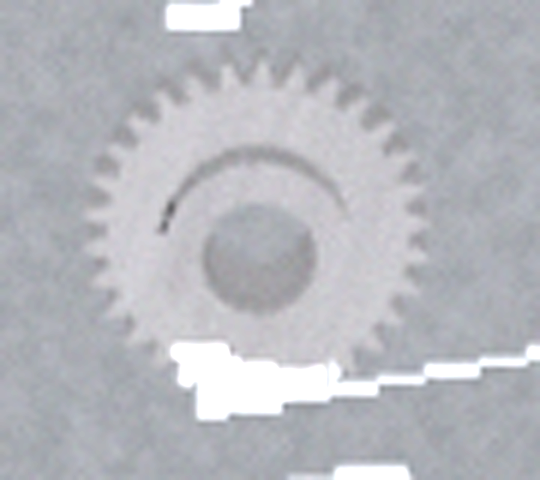

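Run:
```python
from h import *
s=read_state();C=cam("wrist",s)
f=lambda x,y:[(x+.5)/6-.5+215,(y+.5)/6-.5+135]
h=px2w(C,[f(259.5,258)],38)[0]; print(h, px2w(C,[f(257,231)],20))
to([h[0],h[1],60],90)
b=px2w(C,[(293,46)],36);c=px2w(C,[(286,2),(335,42),(295,96),(246,54)],12);print(b,c,c.mean(0)); d=c[1]-c[0];print(np.degrees(np.arctan2(d[1],d[0])))
d=c[2]-c[3];print(np.degrees(np.arctan2(d[1],d[0])))
```

```text
[441.26348081 198.85760602  38.        ] [[440.9453184  199.62964001  20.        ]]
t 10.9 pos [437.4 199.9 166.2] [-179.9    0.2   90.2] w 94.0 F [ 0.2 -0.4 -0.8] -> delta cm [-0.07  0.4  10.62] rot [-0.1  0.2  0.2]
[[473.64380537 326.37776196  36.        ]] [[467.89964872 369.68016007  12.        ]
 [518.48496648 333.72745114  12.        ]
 [480.06446087 281.15672156  12.        ]
 [428.53763667 322.11592412  12.        ]] [473.74667819 326.67006422  12.        ]
-35.4027052443021
-38.481549705368444
```

move_arm(
  deltas=[
    [0,0.2,2,0,0.2,0,0.6],
    [0,0.4,5,0,0.2,0,0.6],
    [0,0.4,9,0,0.2,0,0.6],
    [0,0.4,12,0,0.2,0,0.6],
    [0,0.4,14,0,0.2,0,0.6],
    [0,0.4,15.3,0,0.2,0,0.6],
    [0,0.4,15.9,0,0.2,0,0.6],
    [0,0.4,16.1,0,0.2,0,0.6],
    [0,0.4,16.1,0,0.2,0,0.6],
  ],
)

```text
time: 11.8
tool_pos: [441.9, 199.3, 5.8]
tcp_rot: [-180.0, 0.0, 90.2]
contact_force: [-0.3, -0.8, 0.1]
width: 56.3
```

Run:
```python
from h import *
to([441.2,199,4],90)
im,C=look("wrist","w8")
```

```text
t 11.8 pos [441.9 199.3   5.8] [-180.     0.    90.2] w 56.3 F [-0.3 -0.8  0.1] -> delta cm [-0.03 -0.07  0.18] rot [-0.   0.   0.2]
```

View pics/w8.png

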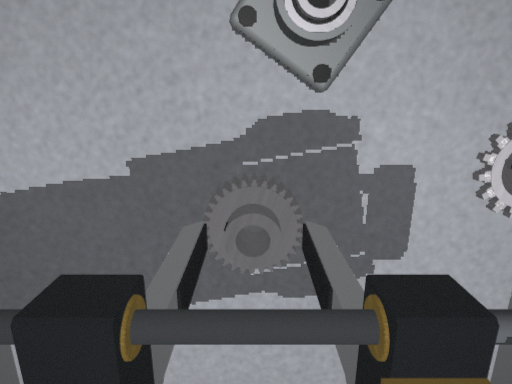

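The hub is centred between the fingers at column 254, with the tips just above the toothed disc. Lowering a touch and gripping.

move_arm(
  deltas=[
    [0,0,0.2,0,0,0,0.6],
    [0,0,0.2,0,0,0,0],
    [0,0,0.2,0,0,0,0],
    [0,0,0.2,0,0,0,0],
    [0,0,0.2,0,0,0,0],
    [0,0,0.2,0,0,0,0],
  ],
  squeeze=35,
)

```text
time: 12.45
tool_pos: [441.7, 199.4, 4.2]
tcp_rot: [-179.9, -0.0, 90.2]
contact_force: [-2.4, 0.7, 4.0]
width: 32.5
```

move_arm(
  deltas=[
    [0,0,-0.5,0,0,0,0],
    [0,0,-2,0,0,0,0],
    [0,0,-4.5,0,0,0,0],
    [0,0,-7.5,0,0,0,0],
    [0,0,-9.5,0,0,0,0],
    [0,0,-10.5,0,0,0,0],
    [0,0,-10.5,0,0,0,0],
  ],
)

```text
time: 13.15
tool_pos: [442.6, 199.6, 110.2]
tcp_rot: [179.9, -0.0, 90.2]
contact_force: [-0.5, 0.1, -4.0]
width: 33.2
```

Run:
```python
from h import *
im,C=look("wrist","w9"); to([513.8,-169.8,112],83.8)
```

```text
t 13.2 pos [441.6 199.3 108.8] [-179.9    0.    90.2] w 33.0 F [ 0.6 -0.4 -3.8] -> delta cm [-36.94   7.09  -0.32] rot [-0.1  0.   6.4]
```

View pics/w9.png

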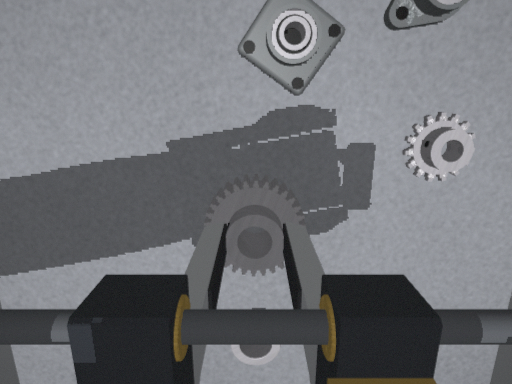

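move_arm(
  deltas=[
    [-1,0.2,0,0,0,0.5,0],
    [-3.5,0.7,0,0,0,1,0],
    [-7.5,1.5,0,0,0,2,0],
    [-12,2.3,0,0,0,3,0],
    [-16.5,3.2,0,0,0,4,0],
    [-21,4,0,0,0,5,0],
    [-25.5,4.9,0,0,0,6,0],
    [-30,5.8,0,0,0,6.4,0],
    [-33.5,6.5,0,0,0,6.4,0],
    [-36,7,0,0,0,6.4,0],
  ],
)

```text
time: 14.2
tool_pos: [511.7, -163.2, 107.0]
tcp_rot: [-179.8, -0.0, 83.6]
contact_force: [0.3, 0.5, -3.2]
width: 32.6
```

Run:
```python
from h import *
to([513.8,-169.8,80],83.8)
```

```text
t 14.2 pos [ 511.7 -163.2  107. ] [-179.8   -0.    83.6] w 32.6 F [ 0.3  0.5 -3.2] -> delta cm [-0.64  0.29  2.7 ] rot [-0.2 -0.  -0.2]
```

move_arm(
  deltas=[
    [-0.5,0.2,0.8,0,0,0,0],
    [-0.6,0.3,2,0,0,0,0],
    [-0.6,0.3,2.7,0,0,0,0],
    [-0.6,0.3,2.7,0,0,0,0],
  ],
)

```text
time: 14.6
tool_pos: [512.0, -167.3, 77.3]
tcp_rot: [-179.5, -0.2, 83.7]
contact_force: [-1.7, -0.4, -3.0]
width: 32.3
```

Run:
```python
from h import *
im,C=look("wrist","w10");to([513.8,-169.8,20],83.8)
```

```text
t 14.65 pos [ 512.9 -167.7   78.5] [-1.796e+02 -1.000e-01  8.370e+01] w 32.9 F [-0.6 -0.7 -4.4] -> delta cm [-0.2   0.15  5.85] rot [-0.4 -0.1 -0.1]
```

View pics/w10.png

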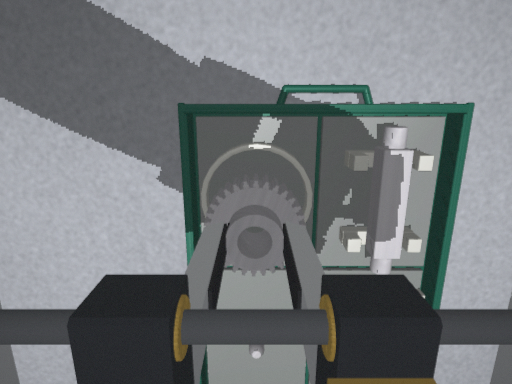

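Run:
```python
from h import *
s=read_state();C=cam("wrist",s)
r=px2w(C,[(201,197),(313,197),(257,143.5)],22);u=np.array([np.cos(np.radians(83.8)),np.sin(np.radians(83.8)),0])
print(r,(r[0]+r[1])/2,np.linalg.norm(r[0]-r[1]),r[2]-47*u)
```

```text
[[ 468.65628041 -163.25146599   22.        ]
 [ 561.47204757 -173.22614627   22.        ]
 [ 519.87114932 -124.0050734    22.        ]] [ 515.06416399 -168.23880613   22.        ] 93.35020557185842 [ 514.79517961 -170.73016871   22.        ]
```

move_arm(
  deltas=[
    [-0.2,0.2,1,-0.4,0,0,0],
    [-0.2,0.2,3,-0.4,0,0,0],
    [-0.2,0.2,4.7,-0.4,0,0,0],
    [-0.2,0.2,5.6,-0.4,0,0,0],
    [-0.2,0.2,5.9,-0.4,0,0,0],
    [-0.2,0.2,6,-0.4,0,0,0],
  ],
)

```text
time: 15.25
tool_pos: [514.5, -169.7, 18.6]
tcp_rot: [180.0, -0.1, 83.7]
contact_force: [0.1, 0.9, -3.1]
width: 32.8
```

Run:
```python
from h import *
to([514.8,-170.3,14.2],83.8)
```

```text
t 15.25 pos [ 514.5 -169.7   18.6] [ 1.80e+02 -1.00e-01  8.37e+01] w 32.8 F [ 0.1  0.9 -3.1] -> delta cm [-0.05  0.04  0.44] rot [ 0.  -0.1 -0.1]
```

move_arm(
  deltas=[
    [0,0,0.2,0,0,0,0],
    [0,0,0.35,0,0,0,0],
    [0,0,0.45,0,0,0,0],
    [0,0,0.5,0,0,0,0],
    [0,0,0.5,0,0,0,0],
  ],
)

```text
time: 15.75
tool_pos: [515.0, -169.9, 14.3]
tcp_rot: [179.9, -0.1, 83.7]
contact_force: [-0.2, 1.3, 0.4]
width: 32.6
```

move_arm(
  deltas=[
    [0,0,0.05,0,0,0,0],
    [0,0,0.05,0,0,0,0.6],
    [0,0,0.05,0,0,0,0.6],
    [0,0,0.05,0,0,0,0.6],
    [0,0,-1,0,0,0,0.6],
    [0,0,-4,0,0,0,0.6],
    [0,0,-9,0,0,0,0.7],
    [0,0,-13,0,0,0,0.8],
    [0,0,-16,0,0,0,1],
    [0,0,-16,0,0,0,1],
  ],
)

```text
time: 16.75
tool_pos: [517.8, -171.9, 180.8]
tcp_rot: [179.3, 0.2, 83.7]
contact_force: [0.0, -0.6, 0.0]
width: 85.4
```

Run:
```python
from h import *
im,C=look("wrist","w11");to([473.7,326.5,160],143);print(read_state()["joint_positions"].round(0))
```

```text
t 16.8 pos [ 516.2 -171.   177.5] [1.796e+02 1.000e-01 8.370e+01] w 89.1 F [-0.5 -0.3 -0.2] -> delta cm [48.99 -9.66  1.62] rot [  0.3   0.3 -59.3]
[-30.  -0. 105.   0.  75. -24.]
```

View pics/w11.png

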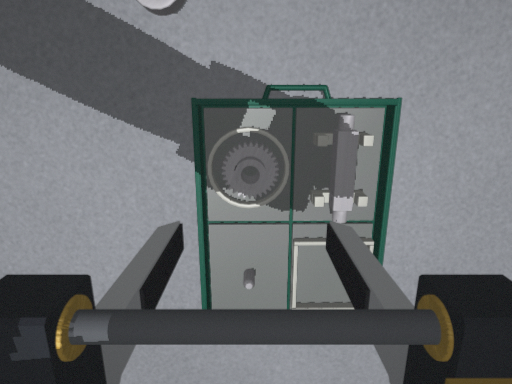

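The gear sits centred in its pocket at (250,170), inside the ring at columns 208–290. On to the bearing.

move_arm(
  deltas=[
    [3,-0.6,0,0,0,3,1],
    [49,-9.7,0,0,0,30.7,1],
    [49,-9.7,0.5,0,0,30.7,1],
    [49,-9.7,1,0,0,30.7,1],
    [49,-9.7,1,0,0,30.7,1],
    [49,-9.7,1,0,0,30.7,1],
    [49,-9.7,1,0,0,30.7,1],
    [49,-9.7,1,0,0,30.7,1],
    [49,-9.7,1,0,0,30.7,1],
    [49,-9.7,1,0,0,30.7,1],
  ],
)

```text
time: 17.8
tool_pos: [474.4, 296.7, 165.2]
tcp_rot: [179.7, -0.0, 53.1]
contact_force: [1.6, -0.3, 0.2]
width: 93.8
```

Run:
```python
from h import *
to([473.7,326.5,160],53)
```

```text
t 17.8 pos [474.4 296.7 165.2] [179.7  -0.   53.1] w 93.8 F [ 1.6 -0.3  0.2] -> delta cm [ 2.34 -1.85  0.51] rot [ 0.3 -0.   0.1]
```

move_arm(
  deltas=[
    [2,-1.6,0,0,0,0,1],
    [2.3,-1.9,0,0,0,0,1],
    [2.3,-1.9,0,0,0,0,1],
  ],
)

```text
time: 18.1
tool_pos: [471.9, 326.2, 163.4]
tcp_rot: [179.8, 0.2, 53.1]
contact_force: [1.0, -0.1, 0.3]
width: 94.0
```

Run:
```python
from h import *
im,C=look("wrist","w12");to([473.7,326.5,160],53)
cv2.imwrite("pics/w12z.png",cv2.convertScaleAbs(cv2.resize(im[110:240,180:330],None,fx=5,fy=4.6,interpolation=cv2.INTER_CUBIC),alpha=2))
```

```text
t 18.15 pos [472.4 325.5 163.8] [1.797e+02 1.000e-01 5.300e+01] w 94.1 F [0.1 0.4 0.1] -> delta cm [0.16 0.04 0.38] rot [0.3 0.1 0. ]
```

View pics/w12z.png

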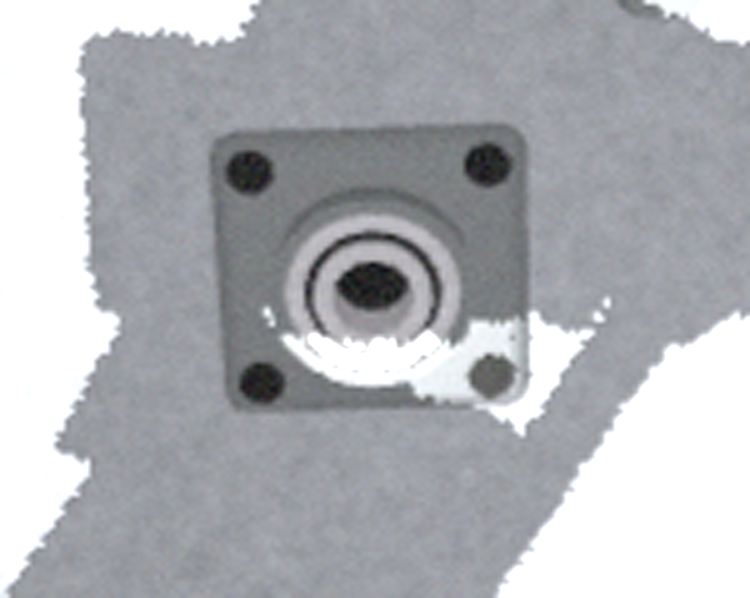

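View pics/w12.png

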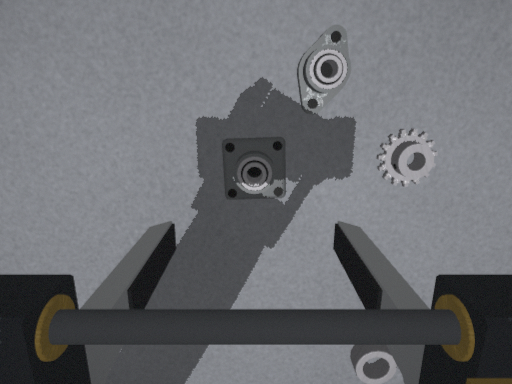

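Run:
```python
from h import *
s=read_state();C=cam("wrist",s)
f=lambda x,y:[(x+.5)/5-.5+180,(y+.5)/4.6-.5+110]
h=px2w(C,[f(250,172),f(487,164),f(261,383),f(491,375)],12)
a=lambda d:np.degrees(np.arctan2(d[1],d[0]))
print(h.mean(0),a(h[1]-h[0]),a(h[3]-h[2]),a(h[0]-h[2]),a(h[1]-h[3]),[np.linalg.norm(x) for x in (h[1]-h[0],h[3]-h[2],h[0]-h[2],h[1]-h[3])])
print(px2w(C,[f(374,298)],32)); print(px2w(C,[f(372,283)],36))
```

```text
[474.71771335 327.42261056  12.        ] -34.85489638553019 -34.74018106391886 54.65468866663058 55.14528150625534 [np.float64(51.736978055559554), np.float64(52.18320847613701), np.float64(52.103202443099086), np.float64(51.996814781564616)]
[[474.3434478  326.43117837  32.        ]]
[[476.62758362 330.19211572  36.        ]]
```

move_arm(
  deltas=[
    [0.1,0,2,0.3,0,-2,0.7],
    [0.2,0.1,5,0.3,0,-2,0.7],
    [0.2,0.1,9,0.3,0,-2,0.7],
    [0.2,0.1,12.5,0.3,0,-2,0.7],
    [0.2,0.1,14.8,0.3,0,-2,0.7],
    [0.2,0.1,16,0.3,0,-2,0.7],
    [0.2,0.1,16.4,0.3,0,-2,0.7],
    [0.2,0.1,16.5,0.3,0,-2,0.7],
    [0.2,0.1,16.5,0.3,0,-2,0.7],
  ],
)

```text
time: 19.05
tool_pos: [476.0, 326.0, 0.2]
tcp_rot: [180.0, 0.0, 55.0]
contact_force: [0.3, -0.0, 0.7]
width: 65.7
```

Run:
```python
from h import *
to([474.5,327,-3.5],55)
im,C=look("wrist","w13")
```

```text
t 19.05 pos [4.76e+02 3.26e+02 2.00e-01] [180.   0.  55.] w 65.7 F [ 0.3 -0.   0.7] -> delta cm [-0.   -0.18  0.37] rot [0. 0. 0.]
```

View pics/w13.png

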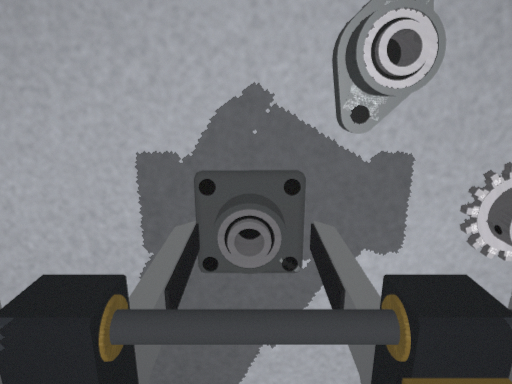

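The boss is at column 249 and the fingers' centre at 254, so I'll shift −2 mm in y, go down 3.5 mm and grip.

move_arm(
  deltas=[
    [0,-0.2,0.1,0,0,0,0.7],
    [0,-0.2,0.3,0,0,0,0.7],
    [0,-0.2,0.35,0,0,0,0.7],
    [0,-0.2,0.35,0,0,0,0],
    [0,-0.2,0.35,0,0,0,0],
    [0,-0.2,0.35,0,0,0,0],
    [0,-0.2,0.35,0,0,0,0],
    [0,-0.2,0.35,0,0,0,0],
  ],
)

```text
time: 19.9
tool_pos: [474.2, 327.4, -3.2]
tcp_rot: [180.0, 0.0, 55.0]
contact_force: [-1.3, 0.3, 0.1]
width: 43.0
```

move_arm(
  deltas=[
    [0,0,-0.5,0,0,0,0],
    [0,0,-2,0,0,0,0],
    [0,0,-4.5,0,0,0,0],
    [0,0,-7.5,0,0,0,0],
    [0,0,-9.5,0,0,0,0],
    [0,0,-10.5,0,0,0,0],
    [0,0,-10.5,0,0,0,0],
  ],
)

```text
time: 20.6
tool_pos: [475.2, 327.8, 103.7]
tcp_rot: [179.9, -0.2, 55.0]
contact_force: [1.2, 0.0, -4.0]
width: 43.4
```

Run:
```python
from h import *
im,C=look("wrist","w14");to([602.5,-319,104],83.8)
```

```text
t 20.65 pos [474.2 327.3 102.1] [180.  -0.  55.] w 43.0 F [-0.7 -0.9 -4.4] -> delta cm [-45.61  47.56  -0.18] rot [  0.   -0.  -28.8]
```

View pics/w14.png

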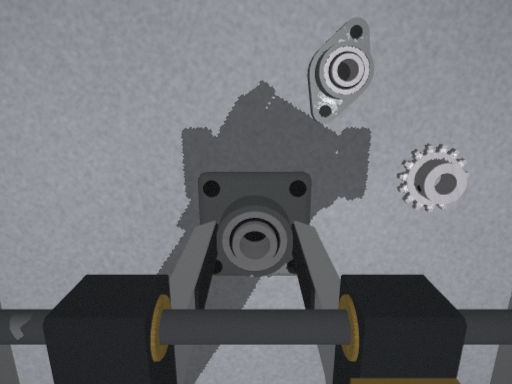

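move_arm(
  deltas=[
    [-0.7,0.7,0,0,0,-1,0],
    [-2.5,2.6,0,0,0,-3,0],
    [-5.5,5.7,0,0,0,-6,0],
    [-8.8,9.1,0,0,0,-9,0],
    [-12.2,12.7,0,0,0,-12,0],
    [-15.6,16.2,0,0,0,-15,0],
    [-19,19.8,0,0,0,-18,0],
    [-22.4,23.3,0,0,0,-21,0],
    [-25.8,26.9,0,0,0,-24,0],
    [-29.2,30.4,0,0,0,-27,0],
  ],
)

```text
time: 21.65
tool_pos: [554.7, -87.8, 100.2]
tcp_rot: [-179.9, -0.0, 82.1]
contact_force: [1.2, 0.6, -2.4]
width: 43.0
```

Run:
```python
from h import *
to([602.5,-319,85],83.8)
```

```text
t 21.65 pos [554.7 -87.8 100.2] [-179.9   -0.    82.1] w 43.0 F [ 1.2  0.6 -2.4] -> delta cm [-22.24   7.9    1.49] rot [-0.1 -0.1 -1.7]
```

move_arm(
  deltas=[
    [-4.5,1.6,0,0,0,-1,0],
    [-9,3.2,0,0,0,-1.7,0],
    [-13.5,4.8,0,0,0,-1.7,0],
    [-17.3,6.1,0,0,0,-1.7,0],
    [-20.2,7.2,0.5,0,0,-1.7,0],
    [-21.8,7.8,1,0,0,-1.7,0],
    [-22.2,7.9,1.5,0,0,-1.7,0],
    [-22.2,7.9,1.5,0,0,-1.7,0],
  ],
)

```text
time: 22.45
tool_pos: [601.2, -317.0, 82.4]
tcp_rot: [-179.6, -0.2, 83.8]
contact_force: [-0.4, 0.6, -3.5]
width: 42.9
```

Run:
```python
from h import *
im,C=look("wrist","w15");to([602.5,-319,20],83.8)
```

```text
t 22.5 pos [ 601.6 -316.6   83.2] [-179.7   -0.2   83.9] w 43.1 F [ 0.1  0.3 -3. ] -> delta cm [-0.25  0.14  6.32] rot [-0.3 -0.2  0.1]
```

View pics/w15.png

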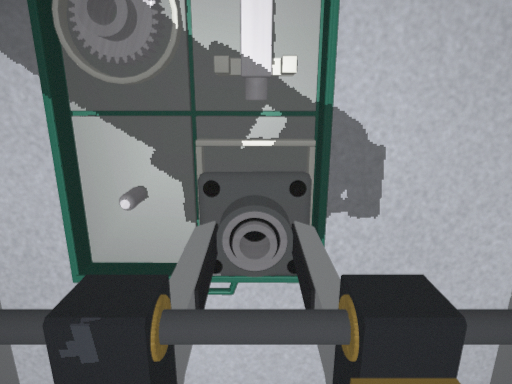

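Run:
```python
from h import *
im=cv2.imread("pics/w15.png");cv2.imwrite("pics/w15z.png",cv2.convertScaleAbs(cv2.resize(im[120:280,180:330],None,fx=5,fy=3.6,interpolation=cv2.INTER_CUBIC),alpha=1.8))
```

```text
(no output)
```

View pics/w15z.png

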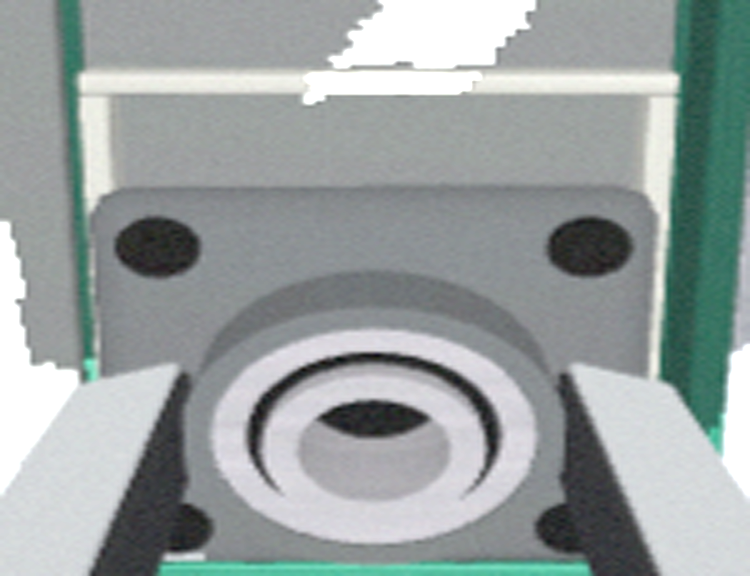

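Run:
```python
from h import *
s=read_state();C=cam("wrist",s)
f=lambda x,y:[(x+.5)/5-.5+180,(y+.5)/3.6-.5+120]
u=np.array([np.cos(np.radians(83.8)),np.sin(np.radians(83.8)),0])
r=px2w(C,[f(79,76),f(681,76)],22);d=r[1]-r[0];m=r.mean(0);print(r,np.linalg.norm(d),np.degrees(np.arctan2(d[1],d[0])));print("centre outer",m-49*u)
r=px2w(C,[f(108,94),f(650,94)],22);print("inner",np.linalg.norm(r[1]-r[0]),r.mean(0)-44*u)
z=s["tool_pos"][2]+3.3+12;h=px2w(C,[f(158,247),f(590,247)],z);print(h,np.linalg.norm(h[1]-h[0]),h.mean(0)-26*u)
e=px2w(C,[f(375,186)],z)[0]; print(e-35*u)
```

```text
[[ 559.09855901 -265.88943588   22.        ]
 [ 656.10962482 -276.17835452   22.        ]] 97.55515739921472 -6.054113749692033
centre outer [ 602.31212349 -319.74729243   22.        ]
inner 88.18664624847177 [ 602.27416326 -318.78688903   22.        ]
[[ 579.24635484 -287.60187963   98.51701211]
 [ 630.78910503 -293.02375008   98.51701211]] 51.827133587306534 [ 602.20974668 -316.16073992   98.51701211]
[ 602.47547064 -314.80948243   98.51701211]
```

move_arm(
  deltas=[
    [-0.2,0,1,-0.3,-0.1,0,0],
    [-0.3,0,3,-0.3,-0.1,0,0],
    [-0.3,0,5,-0.3,-0.1,0,0],
    [-0.3,0,6.4,-0.3,-0.1,0,0],
    [-0.3,0,7,-0.3,-0.1,0,0],
    [-0.3,0,7.1,-0.3,-0.1,0,0],
    [-0.3,0,7.1,-0.3,-0.1,0,0],
  ],
)

```text
time: 23.2
tool_pos: [601.5, -319.4, 12.9]
tcp_rot: [179.9, -0.0, 83.9]
contact_force: [-0.1, -0.9, -5.1]
width: 43.2
```

Run:
```python
from h import *
to([602,-319.7,6.8],83.8)
```

```text
t 23.2 pos [ 601.5 -319.4   12.9] [179.9  -0.   83.9] w 43.2 F [-0.1 -0.9 -5.1] -> delta cm [-0.02  0.05  0.61] rot [ 0.1 -0.   0.1]
```

move_arm(
  deltas=[
    [0,0,0.2,0,0,0,0],
    [0,0,0.4,0,0,0,0],
    [0,0,0.55,0,0,0,0],
    [0,0,0.65,0,0,0,0],
    [0,0,0.65,0,0,0,0],
  ],
)

```text
time: 23.7
tool_pos: [601.6, -319.5, 6.8]
tcp_rot: [179.9, -0.0, 83.9]
contact_force: [-1.0, 0.1, -1.8]
width: 42.7
```

move_arm(
  deltas=[
    [0,0,0.1,0,0,0,0],
    [0,0,0.1,0,0,0,0],
    [0,0,0.1,0,0,0,0.6],
    [0,0,0.1,0,0,0,0.6],
    [0,0,0.1,0,0,0,0.6],
    [0,0,-1,0,0,0,0.6],
    [0,0,-4,0,0,0,0.6],
    [0,0,-9,0,0,0,0.7],
    [0,0,-13,0,0,0,0.8],
    [0,0,-15,0,0,0,1],
  ],
)

```text
time: 24.7
tool_pos: [603.6, -321.1, 163.2]
tcp_rot: [179.5, 0.2, 83.9]
contact_force: [1.0, -1.3, -0.9]
width: 77.0
```

Run:
```python
from h import *
im,C=look("wrist","w16");to([444,26.5,160],84)
```

```text
t 24.75 pos [ 604.6 -321.9  165.6] [179.3   0.3  83.9] w 80.5 F [ 1.4 -1.1  3. ] -> delta cm [ 32.94 -19.67   0.16] rot [ 0.7  0.3 -0.1]
```

View pics/w16.png

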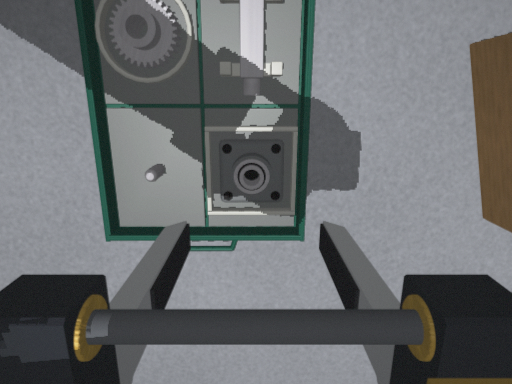

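The bearing lies square inside its rim, which spans columns 206–298 and rows 128–213. The pin tip is at (151,175). Now the spacer.

Run:
```python
from h import *
s=read_state();C=cam("wrist",s)
print(px2w(C,[(151,175.5)],40),px2w(C,[(161,168)],10))
```

```text
[[ 500.58594552 -309.03481547   40.        ]] [[ 503.25220886 -307.72988882   10.        ]]
```

move_arm(
  deltas=[
    [3,-1.8,0,0.5,0,0,1],
    [32.9,-19.7,0,0.7,0.3,0,1],
    [32.9,-19.7,0,0.7,0.3,0,1],
    [32.9,-19.7,0,0.7,0.3,0,1],
    [32.9,-19.7,0,0.7,0.3,0,1],
    [32.9,-19.7,0,0.7,0.3,0,1],
    [32.9,-19.7,0,0.7,0.3,0,1],
    [32.9,-19.7,0,0.7,0.3,0,1],
    [32.9,-19.7,0,0.7,0.3,0,1],
    [32.9,-19.7,0,0.7,0.3,0,1],
  ],
)

```text
time: 25.75
tool_pos: [443.4, 26.8, 161.5]
tcp_rot: [-180.0, 0.0, 84.0]
contact_force: [0.2, -0.4, 0.8]
width: 93.9
```

move_arm(
  deltas=[
    [0,0,0,0,0,0,1],
  ],
)

```text
time: 25.85
tool_pos: [443.9, 26.0, 161.5]
tcp_rot: [180.0, 0.1, 84.0]
contact_force: [0.5, 0.4, -0.1]
width: 94.2
```

Run:
```python
from h import *
im,C=look("wrist","w17");to([444,26.5,160],84)
cv2.imwrite("pics/w17z.png",cv2.convertScaleAbs(cv2.resize(im[125:235,190:320],None,fx=5,fy=5,interpolation=cv2.INTER_CUBIC),alpha=1.6))
```

```text
t 25.9 pos [443.9  25.9 161.5] [180.    0.   83.9] w 94.1 F [-1.1  0.5  0.5] -> delta cm [ 0.07 -0.    0.15] rot [ 0.   0.  -0.1]
```

View pics/w17z.png

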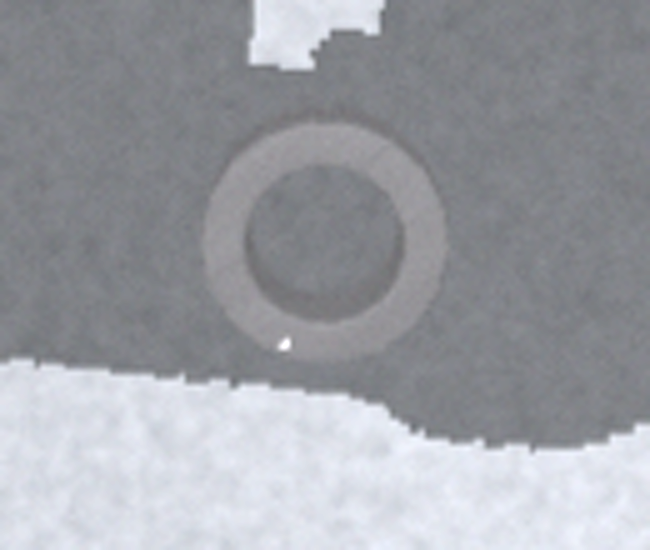

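Run:
```python
from h import *
s=read_state();C=cam("wrist",s)
c=px2w(C,[[325/5-.4+190,242.5/5-.4+125]],26)[0];print(c);to([c[0],c[1],-12],83.8)
```

```text
[444.90869987  28.24292147  26.        ]
t 25.9 pos [443.9  25.9 161.5] [180.    0.   83.9] w 94.1 F [-1.1  0.5  0.5] -> delta cm [ 0.26  0.07 17.35] rot [0.  0.  0.1]
```

move_arm(
  deltas=[
    [0.1,0,2,0,0,0,0.9],
    [0.2,0.1,5.5,0,0,0,0.9],
    [0.2,0.1,9.5,0,0,0,0.9],
    [0.2,0.1,13,0,0,0,0.9],
    [0.2,0.1,15.5,0,0,0,0.9],
    [0.2,0.1,16.7,0,0,0,0.9],
    [0.2,0.1,17.1,0,0,0,0.9],
    [0.2,0.1,17.2,0,0,0,0.9],
    [0.2,0.1,17.2,0,0,0,0.9],
  ],
)

```text
time: 26.8
tool_pos: [446.4, 27.2, -9.4]
tcp_rot: [179.9, 0.1, 83.9]
contact_force: [-0.0, 0.4, -0.9]
width: 84.5
```

Run:
```python
from h import *
im,C=look("wrist","w18");to([444.9,28.0,-12],83.8)
```

```text
t 26.85 pos [446.5  27.2  -9.2] [1.798e+02 1.000e-01 8.390e+01] w 84.7 F [ 0.2  0.2 -0.2] -> delta cm [ 0.06 -0.17  0.28] rot [0.2 0.1 0.1]
```

View pics/w18.png

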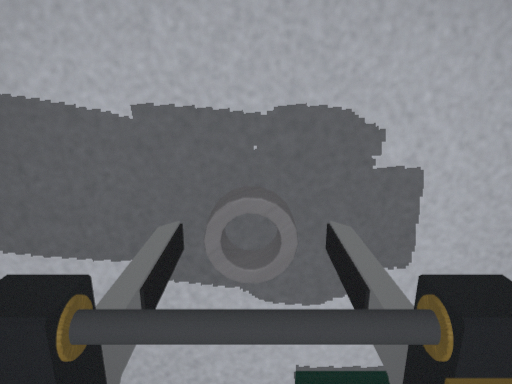

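The ring is at column 251 and the fingers' centre at 255, so I'll correct by −1.5 mm, go down 2 mm and grip.

move_arm(
  deltas=[
    [0,-0.15,0.1,0,0,0,0.9],
    [0.05,-0.2,0.2,0,0,0,0.9],
    [0.05,-0.2,0.2,0,0,0,0],
    [0.05,-0.2,0.2,0,0,0,0],
    [0.05,-0.2,0.2,0,0,0,0],
    [0.05,-0.2,0.2,0,0,0,0],
    [0.05,-0.2,0.2,0,0,0,0],
    [0.05,-0.2,0.2,0,0,0,0],
  ],
)

```text
time: 27.65
tool_pos: [444.5, 27.9, -11.3]
tcp_rot: [179.9, 0.1, 83.9]
contact_force: [0.4, -0.1, -0.2]
width: 52.1
```

move_arm(
  deltas=[
    [0,0,-0.5,0,0,0,0],
    [0,0,-2,0,0,0,0],
    [0,0,-4.5,0,0,0,0],
    [0,0,-7.5,0,0,0,0],
    [0,0,-10,0,0,0,0],
    [0,0,-11.5,0,0,0,0],
    [0,0,-11.5,0,0,0,0],
  ],
)

```text
time: 28.35
tool_pos: [445.8, 27.9, 105.9]
tcp_rot: [179.6, 0.1, 83.9]
contact_force: [-0.3, 0.3, -3.1]
width: 52.2
```

Run:
```python
from h import *
im,C=look("wrist","w19");to([500,-308.5,90],83.8)
```

```text
t 28.4 pos [444.6  28.  104.3] [1.798e+02 1.000e-01 8.390e+01] w 52.3 F [-0.5 -0.9 -2.7] -> delta cm [-32.87   9.06   1.51] rot [0.2 0.1 0.1]
```

View pics/w19.png

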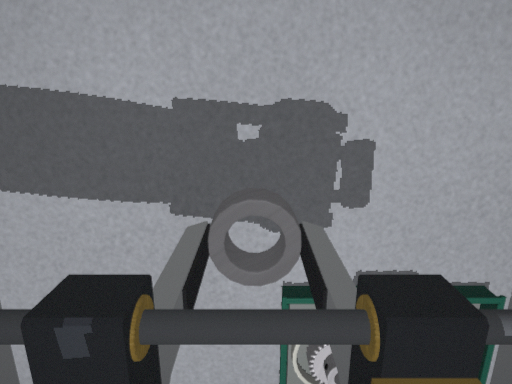

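move_arm(
  deltas=[
    [-1,0.3,0,0,0,0,0],
    [-3.5,1,0,0,0,0,0],
    [-7.5,2,0,0,0,0,0],
    [-12,3.3,0,0,0,0,0],
    [-16.5,4.6,0,0,0,0,0],
    [-21,5.8,0,0,0,0,0],
    [-25.5,7,0,0,0,0,0],
    [-29,8,0,0,0,0,0],
    [-31.7,8.8,0,0,0,0,0],
    [-32.8,9.1,0,0,0,0,0],
  ],
)

```text
time: 29.4
tool_pos: [499.3, -310.2, 103.1]
tcp_rot: [179.9, 0.0, 83.8]
contact_force: [0.9, -0.2, -3.3]
width: 52.1
```

move_arm(
  deltas=[
    [-0.1,0,0,0,0,0,0],
    [-0.2,0,0,0,0,0,0],
  ],
)

```text
time: 29.6
tool_pos: [498.1, -311.3, 101.6]
tcp_rot: [-180.0, -0.1, 83.8]
contact_force: [0.0, 0.5, -2.2]
width: 52.3
```

Run:
```python
from h import *
im,C=look("wrist","w20");to([500,-308.5,90],83.8)
cv2.imwrite("pics/w20z.png",cv2.convertScaleAbs(cv2.resize(im[90:300,130:380],None,fx=3,fy=2.8,interpolation=cv2.INTER_CUBIC),alpha=1.5))
```

```text
t 29.65 pos [ 498.4 -311.1  102. ] [ 1.80e+02 -1.00e-01  8.38e+01] w 51.9 F [ 0.1  0.2 -3. ] -> delta cm [0.27 0.14 1.2 ] rot [ 0.  -0.1  0. ]
```

View pics/w20z.png

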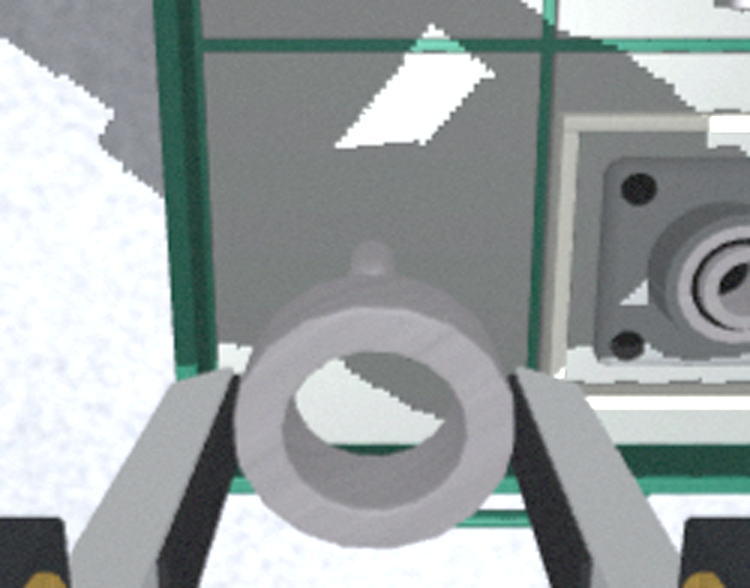

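Run:
```python
from h import *
s=read_state();C=cam("wrist",s)
u=np.array([np.cos(np.radians(83.8)),np.sin(np.radians(83.8)),0])
f=lambda x,y:[(x+.5)/3-.5+130,(y+.5)/2.8-.5+90]
b=px2w(C,[f(372,240)],10)[0]; print("pin base",b,b-7*u)
p=px2w(C,[f(371,248)],14)[0]
zt=s["tool_pos"][2]+11.3+26
r=px2w(C,[f(374,308),f(374,548),f(234,425),f(514,425)],zt); print(r.round(1),(r[0]+r[1])/2,(r[2]+r[3])/2)
# also from w16/w11 estimates: corners geometry
print(np.array([615.4,-182])+0)
```

```text
pin base [ 499.26085543 -300.98344304   10.        ] [ 498.50485994 -307.94249979   10.        ]
[[ 501.6 -285.2  139.3]
 [ 496.1 -336.6  139.3]
 [ 473.3 -306.5  139.3]
 [ 524.8 -312.   139.3]] [ 498.8443138 -310.8681987  139.3137379] [ 499.01699827 -309.25711306  139.3137379 ]
[ 615.4 -182. ]
```

move_arm(
  deltas=[
    [0.1,0,1,0,0,0,0],
    [0.2,0,3,0,0,0,0],
    [0.2,0,5,0,0,0,0],
    [0.2,0,6,0,0,0,0],
    [0.2,0,6.4,0,0,0,0],
    [0.2,0,6.4,0,0,0,0],
  ],
)

```text
time: 30.25
tool_pos: [498.5, -308.4, 37.7]
tcp_rot: [-180.0, -0.1, 83.8]
contact_force: [-0.6, -0.7, -2.8]
width: 52.2
```

Run:
```python
from h import *
im,C=look("wrist","w21");to([499.3,-309.3,-1.3],83.8)
cv2.imwrite("pics/w21z.png",cv2.convertScaleAbs(cv2.resize(im[90:300,130:380],None,fx=3,fy=2.8,interpolation=cv2.INTER_CUBIC),alpha=1.7))
```

```text
t 30.3 pos [ 498.9 -309.    38.5] [ 1.80e+02 -1.00e-01  8.38e+01] w 52.1 F [ 0.7 -0.2 -3.3] -> delta cm [-0.03  0.04  3.98] rot [ 0.  -0.1  0. ]
```

View pics/w21z.png

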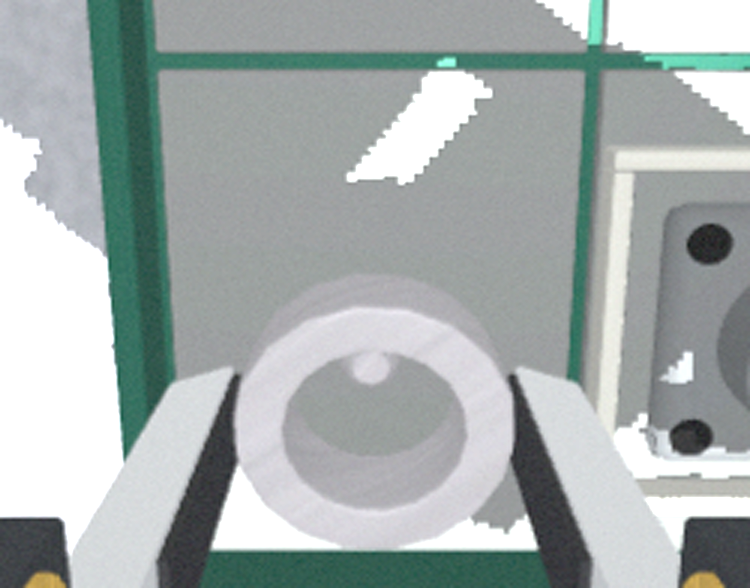

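The pin tip shows inside the bore at zoom (371,366). I'll check it numerically.

Run:
```python
from h import *
s=read_state();C=cam("wrist",s)
f=lambda x,y:[(x+.5)/3-.5+130,(y+.5)/2.8-.5+90]
print(px2w(C,[f(371,368)],40)); zt=s["tool_pos"][2]+11.3+26
r=px2w(C,[f(374,308),f(374,548),f(234,425),f(514,425)],zt); print((r[0]+r[1])/2,(r[2]+r[3])/2)
print(px2w(C,[f(374,430)],zt))
```

```text
[[ 498.76175478 -308.59485754   40.        ]]
[ 499.39907932 -308.73615594   75.76257002] [ 499.57372034 -307.12375616   75.76257002]
[[ 499.4575879  -308.19291763   75.76257002]]
```

Within 1 mm. Lowering over the pin.

move_arm(
  deltas=[
    [0,0,0.5,0,0,0,0],
    [0,0,1.5,0,0,0,0],
    [0,0,2.5,0,0,0,0],
    [0,0,3.2,0,0,0,0],
    [0,0,3.6,0,0,0,0],
    [0,0,3.85,0,0,0,0],
    [0,0,4,0,0,0,0],
    [0,0,4.05,0,0,0,0],
    [0,0,4.05,0,0,0,0],
  ],
)

```text
time: 31.2
tool_pos: [499.2, -309.1, -1.2]
tcp_rot: [179.9, -0.0, 83.8]
contact_force: [-2.4, 2.3, 4.5]
width: 52.6
```

Seated: +4.5 N against −3 N of weight. Releasing and retreating.

move_arm(
  deltas=[
    [0,0,0,0,0,0,0.67],
    [0,0,0,0,0,0,0.67],
    [0,0,0,0,0,0,0.67],
    [0,0,-0.7,0,0,0,0.67],
    [0,0,-3,0,0,0,0.67],
    [0,0,-7,0,0,0,0.67],
    [0,0,-12,0,0,0,0.8],
    [0,0,-16,0,0,0,1],
    [0,0,-18,0,0,0,1],
    [0,0,-18,0,0,0,1],
  ],
)

```text
time: 32.2
tool_pos: [501.0, -311.0, 183.6]
tcp_rot: [179.5, 0.2, 83.8]
contact_force: [-0.8, 0.5, 0.9]
width: 91.5
```

move_arm(
  deltas=[
    [2,-2,0,0,0,0,1],
    [6,-4,0,0,0,0,1],
    [11,-4,0,0,0,0,1],
    [16,-4,0,0,0,0,1],
    [21,-4,0,0,0,0,1],
    [26,-4,0,0,0,0,1],
    [31,-4,0,0,0,0,1],
    [35,-4,0,0,0,0,1],
    [37,-4,0,0,0,0,1],
    [37,-4,0,0,0,0,1],
  ],
)

```text
time: 33.2
tool_pos: [499.8, 63.4, 179.8]
tcp_rot: [179.7, 0.2, 84.1]
contact_force: [-0.6, -0.2, -0.4]
width: 94.2
```

Run:
```python
from h import *
im,C=look("top","t9");to([499.3,-309.3,-1.3],83.8)
cv2.imwrite("pics/t9z.png",cv2.resize(im[140:230,290:410],None,fx=6,fy=6,interpolation=cv2.INTER_CUBIC))
im,C=look("scene","s9")
cv2.imwrite("pics/s9z.png",cv2.resize(im[90:200,140:270],None,fx=5,fy=5,interpolation=cv2.INTER_CUBIC))
```

```text
t 33.25 pos [500.   61.9 180. ] [179.7   0.3  84. ] w 94.2 F [-0.   0.1 -0.5] -> delta cm [-36.84   3.73  18.33] rot [0.3 0.3 0.2]
```

View pics/t9z.png

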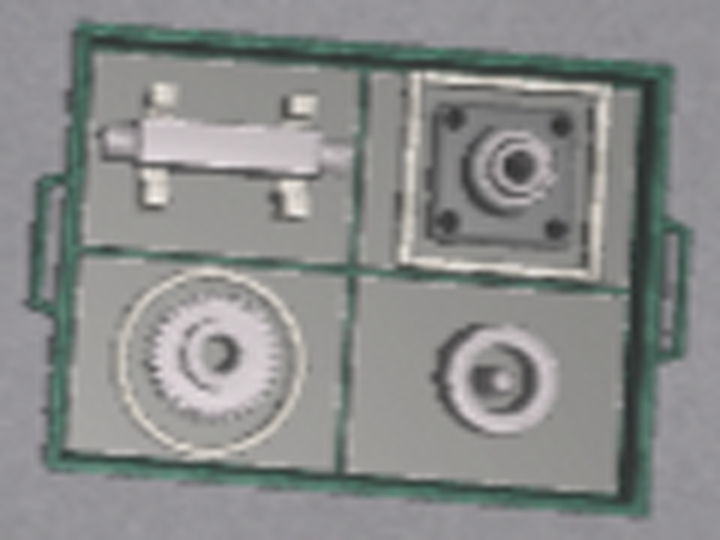

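View pics/s9z.png

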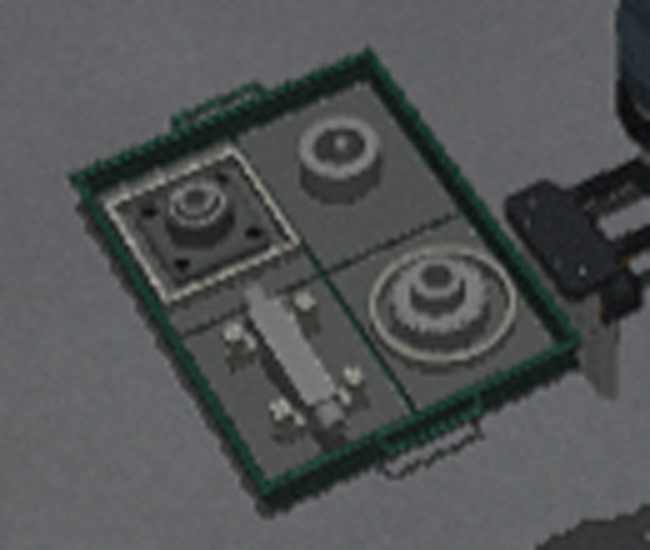

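View pics/t9.png

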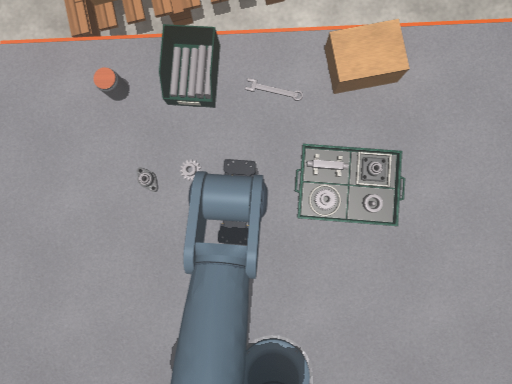

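All four parts are seated in the top and scene views: the shaft across both saddles, the gear inside its ring, the bearing inside the square rim and the spacer around the pin. The sprocket at (190,170) and oval bearing at (147,179) haven't moved. The arm is clear, so I'm handing in.

```bash
python3 -c "
from station import *
print(close_job())"
```

```text
the job is handed in; nothing more can be done
None
```

The kit is made up and handed in at about 33 s. I placed the parts in the order listed: shaft, gear, square bearing, spacer. Each was lowered until the wrist force showed it resting, or nearly resting for the bearing, and then released.

- **Final check:** the top and scene pictures show all four parts in their nests, the same way up as before. The wrist view after release put the shaft within about 1 mm of centre both ways. The gear, bearing and spacer were checked by eye afterwards. The sprocket and oval bearing are where they were, and the arm was clear of everything.
- **One disagreement:** my first grip on the shaft closed above the bar. The real fingertips sit about 17 mm behind the stated TCP, so I corrected every later height for that. Nothing was touched or moved in that miss.
- **Smaller mismatch:** the top and wrist cameras differed by up to about 2 mm, well inside the play of the nests.

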